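# Fill the tin of polishing pads

## Robot

A 6-joint arm with a two-finger parallel gripper is mounted at the origin on the work surface. World frame = base frame: x ahead of the robot, y to its left, z up, the work surface at z = 0. Lengths are in mm, angles in degrees, forces in N, time in s.
With the tool pointing down it reaches from about 350 to 850 mm from the base axis. Payload 8.1 kg.
Tool frame: the origin (TCP) lies on the centre line of the jaws, within the pads' length; the fingertips stand 11 mm ahead of it and the grasp point (between the pads) lies 8 mm behind it; z points along the fingers, y is the direction in which the jaws open and shut (so a half turn about z gives the same grasp; the last joint's range is limited). The gripper opens to 85 mm and grips with 20 to 120 N. Pads are 22 mm wide; open, the fingers measure 114 mm over their backs; the gripper's body (76 mm by 85 mm) begins 54 mm behind the grasp point. The pads swing forward as they close: fully open they stand 13 mm farther back than shut.
Start: joints at [-72.674, 7.471, 85.268, -0, 87.261, -4.893], TCP at [226.912, -555.443, 242.292] pointing down, gripper open.
Joint ranges: [-169.43, 169.43], [-51.17, 129.36], [1.28, 143.12], [-76.62, 256.62], [0, 156.53], [-152.29, 152.29]. Speed limits (degrees/s): [136.94, 136.94, 159.86, 180, 180, 180].

## Interface

Orientations are given as [roll, pitch, yaw] about the fixed x, y, z axes, in that order (R = Rz(yaw) Ry(pitch) Rx(roll)).
In Python, from bench import telemetry, viewer, r gives the robot as it stands.
- The arm moves only by the shell command python3 -m inch 'ROWS' [FORCE]. ROWS is JSON, a list of rows, each a list of 3 entries, a list of its own where there are three numbers: the shift along the tool's x, y, z in cm, then the turn, a rotation vector about the tool's x, y, z in rad, then the opening, from 0 (shut) to 1 (fully open). A call has 1 to 20 rows; each row is the pose to reach, as a shift and turn from the pose commanded when the call began, along the tool's axes at that moment; what a row does not reach only later rows make up. A row lasts 1/10 s, in which the tool goes at most 50 mm and 8.59 degrees, less where a joint would pass 70% of its speed; a pose out of reach is approached as far as the arm can. A call with a gripper value outside its range is refused whole. The fingers move at their own pace and stop on an object; FORCE is the grip in N (left out, the last holds). Time passes only in rows, so rows that repeat a pose let the fingers close. It gives the time, the measured TCP pose, the force and the opening at its end, in the units of the state.
- telemetry.sense(): the state, without advancing time (a new reading comes with each control period).
- viewer.snapshot(name): name is "scene" or "side" or "wrist"; returns the picture (420x560x3 uint8, red, green, blue); there is no depth.
- viewer.camera_model(name): a dict with "fx", "fy", "cx", "cy" (pixels), "cam_to_world" (4x4, takes a point from camera to world coordinates); the wrist camera has in their place "mount" (4x4, takes a point from camera to tool coordinates, whose origin is the TCP and whose axes are the flange's). Camera axes: x right, y down, z forward; pixel columns grow to the right and rows downward; lengths in mm; the calibration is good to about 2 mm. A picture is of the moment at which its call begins: read the wrist's pose just before it. camera_model takes no time and is no camera call.
- r.hand_in(): hands the job in, once; it reports no verdict.
The state is a dict: "time": time; "joint_pos": joint angles; "qd": joint speeds; "joint_efforts": joint torques, N m; "tool_pos": TCP position; "tcp_rot": TCP orientation; "ft_force": force on the tool from outside, world axes, zero at the start; "wrist_torque": the same for the moment, N m; "finger_gap": finger opening in mm.
Only numpy, scipy, OpenCV 4.12 (cv2) and the standard library are available. Lean on these libraries where they do the work, as an engineer would, in place of code of your own. Each camera call takes 0.05 s, during which the arm holds its last target.

## Task

Complete the round tin with the two blue polishing pads that are still out of it, so that all seven blue pads lie flat on its floor, hubs up, one in the middle and six round it. The blue pad that stands on edge in the wooden cradle must first be laid flat on the marble slab, hub up, and let go, before it goes into the tin; set the pads into the tin rather than dropping them in, and leave the yellow pad, the brush and the jar where they are.

Things in the scene. Friction and masses are not known exactly. Their poses are not given: they have to be found in the camera images.
- tin: Shallow open round aluminium tin, fixed to the bench. Inner diameter 202 mm, outer 207 mm, rim 22 mm above the bench, floor 3 mm thick. It holds seven pads in one flat layer, one in the middle and six round it, centres about 69 mm apart (about 5 mm of play); five are in it, the middle one and four of the ring, so that two neighbouring places of the ring are empty. Origin: centre of its underside; z up
- tin_floor (a point): Centre of the tin's inner floor, 3 mm above the bench
- packed1: Blue polishing pad already in the tin, hub up, loose, one of the ring. 64 mm disc, 16 mm thick, its lower rim bevelled 4 mm, with a black round hub 22 mm in diameter and 24 mm tall in the middle of its upper face (40 mm tall in all); about 0.12 kg. Origin: centre of the underside; z points out through the hub
- packed2: Blue polishing pad already in the tin, hub up, loose, one of the ring. 64 mm disc, 16 mm thick, its lower rim bevelled 4 mm, with a black round hub 22 mm in diameter and 24 mm tall in the middle of its upper face (40 mm tall in all); about 0.12 kg. Origin: centre of the underside; z points out through the hub
- packed3: Blue polishing pad already in the tin, hub up, loose, one of the ring. 64 mm disc, 16 mm thick, its lower rim bevelled 4 mm, with a black round hub 22 mm in diameter and 24 mm tall in the middle of its upper face (40 mm tall in all); about 0.12 kg. Origin: centre of the underside; z points out through the hub
- packed4: Blue polishing pad already in the tin, hub up, loose, one of the ring. 64 mm disc, 16 mm thick, its lower rim bevelled 4 mm, with a black round hub 22 mm in diameter and 24 mm tall in the middle of its upper face (40 mm tall in all); about 0.12 kg. Origin: centre of the underside; z points out through the hub
- packed5: Blue polishing pad already in the tin, hub up, loose, the middle one. 64 mm disc, 16 mm thick, its lower rim bevelled 4 mm, with a black round hub 22 mm in diameter and 24 mm tall in the middle of its upper face (40 mm tall in all); about 0.12 kg. Origin: centre of the underside; z points out through the hub
- standing_pad: Blue polishing pad that stands on edge in the wooden cradle, hub pointing sideways and away from the robot. 64 mm disc, 16 mm thick, its lower rim bevelled 4 mm, with a black round hub 22 mm in diameter and 24 mm tall in the middle of its upper face (40 mm tall in all); about 0.12 kg. Origin: centre of the underside; z points out through the hub (so z is level at the start)
- flat_pad: Blue polishing pad lying hub up on the bench. 64 mm disc, 16 mm thick, its lower rim bevelled 4 mm, with a black round hub 22 mm in diameter and 24 mm tall in the middle of its upper face (40 mm tall in all); about 0.12 kg. Origin: centre of the underside; z points out through the hub
- yellow_pad: Yellow polishing pad lying hub up on the bench; not wanted. Same size and origin as the blue ones
- cradle: Wooden cradle, fixed, 66 mm (its x) by 90 mm (its y), 26 mm high, with an 18 mm wide slot along its y axis, slot floor 10 mm above the bench. The standing pad's disc stands 16 mm deep in it: its top edge is 74 mm above the bench, its centre 42 mm; its hub points along the cradle's +x. Origin: centre of its underside
- slab: Marble slab, fixed, 130 x 130 mm, top face 40 mm above the bench. Origin: centre of its underside
- brush: Dusting brush, 170 mm long, lying on the bench; leave it alone. Origin: under its middle
- jar: Amber glass jar with grey lid, 60 mm in diameter, 70 mm tall, on the bench; leave it alone. Origin: centre of its underside

How it is judged (in metres and radians):
On the way:
1. the standing pad lies flat on the marble slab, hub up, let go (horizontal distance between standing_pad and slab below 0.08 m and z of standing_pad in the frame of slab between 0.035 and 0.046 m and angle between standing_pad's own z axis and vertical below 0.1 rad and contact force between standing_pad and the fingers below 0.1 N and linear speed of standing_pad below 0.05 m/s), for 0.2 s.
At the end, for the whole second after the job is handed in: All seven blue pads are inside the tin: each centre within 75 mm of the tin's centre, underside within 5 mm of its floor, hub up and tilted less than 0.1 rad, at rest (horizontal distance between each of packed1, packed2, packed3, packed4, packed5, standing_pad, flat_pad and tin below 0.075 m and z of packed1 in the frame of tin_floor between -0.003 and 0.005 m and angle between each of packed1, packed2, packed3, packed4, packed5, standing_pad, flat_pad's own z axis and vertical below 0.1 rad and linear speed of each of packed1, packed2, packed3, packed4, packed5, standing_pad, flat_pad below 0.02 m/s and z of packed2 in the frame of tin_floor between -0.003 and 0.005 m and z of packed3 in the frame of tin_floor between -0.003 and 0.005 m and z of packed4 in the frame of tin_floor between -0.003 and 0.005 m and z of packed5 in the frame of tin_floor between -0.003 and 0.005 m and z of standing_pad in the frame of tin_floor between -0.003 and 0.005 m and z of flat_pad in the frame of tin_floor between -0.003 and 0.005 m); the robot touches nothing.
It fails at once if the yellow pad, the brush or the jar is shifted by more than 30 mm (distance of any of yellow_pad, brush, jar from where it was at the start of the episode above 0.03 m).
It fails at once if a pad is let go in the air, its underside more than 35 mm above the tin's floor, and falls into the tin ((horizontal distance between standing_pad and tin below 0.1 m and z of standing_pad in the frame of tin_floor above 0.035 m and contact force between standing_pad and anything else below 0.02 N) or (horizontal distance between flat_pad and tin below 0.1 m and z of flat_pad in the frame of tin_floor above 0.035 m and contact force between flat_pad and anything else below 0.02 N)).
It also fails if it takes over 72 s, if anything falls off the work surface, if the arm or the gripper's body presses on something with over 40 N, if the wrist force passes 120 N, or if a joint passes its speed limit or range.

## Working session

There is one attempt and no reset: what is moved stays moved. The work goes in short steps, Python scripts to look and compute and a shell command to move; the robot and the scene stay as the last step left them, time stands still between calls to the robot, and variables do not carry over. Pictures are saved under pics/ and viewed, and the job is handed in when it is done.

```bash
ls; mkdir -p pics
python3 - <<'E'
from bench import telemetry, viewer, r
import cv2, json, numpy as np
np.set_printoptions(precision=4,suppress=True)
s=telemetry.sense(); print(s)
for n in ("scene","side"):
    im=viewer.snapshot(n); cv2.imwrite(f"pics/{n}0.png",im[:,:,::-1])
    print(n,viewer.camera_model(n))
im=viewer.snapshot("wrist"); cv2.imwrite("pics/wrist0.png",im[:,:,::-1]); print(viewer.camera_model("wrist"))
E
```

```text
pics
{'time': 0.0, 'joint_pos': array([-72.6753,   7.5175,  85.3274,   0.0001,  87.2618,  -4.892 ]), 'qd': array([-0.0965, -0.026 , -0.015 ,  0.0544, -0.022 , -0.0767]), 'joint_efforts': array([ -0.0003, -56.9406, -50.055 ,  -0.0004,   0.0148,  -0.    ]), 'tool_pos': array([ 226.7427, -554.9468,  241.2384]), 'tcp_rot': array([-179.8938,   -0.0092,   22.2167]), 'ft_force': array([-0.4842, -0.0003,  0.347 ]), 'wrist_torque': array([-0.0027, -0.0007,  0.0233]), 'finger_gap': 85.45939380668104}
scene {'fx': 453.50202326494315, 'fy': 453.50202326494315, 'cx': 277.49926566299087, 'cy': 202.96932812484138, 'cam_to_world': array([[   0.438 ,    0.7208,   -0.5372, 1024.3861],
       [   0.8988,   -0.3621,    0.247 , -195.9763],
       [  -0.0165,   -0.5911,   -0.8065,  802.093 ],
       [   0.    ,    0.    ,    0.    ,    1.    ]])}
side {'fx': 404.0644986389466, 'fy': 404.0644986389466, 'cx': 278.44156879714336, 'cy': 211.43155734239443, 'cam_to_world': array([[ -0.9953,  -0.047 ,   0.0842, 450.8865],
       [ -0.0963,   0.5282,  -0.8437, 885.2055],
       [ -0.0048,  -0.8478,  -0.5302, 620.1363],
       [  0.    ,   0.    ,   0.    ,   1.    ]])}
{'fx': 354.6629810111707, 'fy': 354.6629810111707, 'cx': 275.09453538377073, 'cy': 213.2390806771333, 'mount': array([[   0.    ,   -0.9569,   -0.2903,   73.1174],
       [   1.    ,    0.0002,   -0.0006,   -0.1746],
       [   0.0006,   -0.2903,    0.9569, -131.3232],
       [   0.    ,    0.    ,    0.    ,    1.    ]])}
```

View pics/scene0.png

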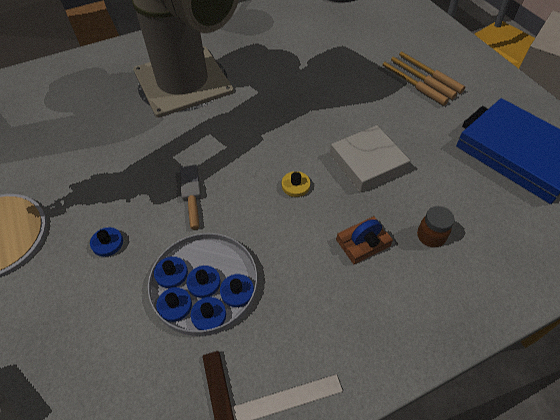

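View pics/side0.png

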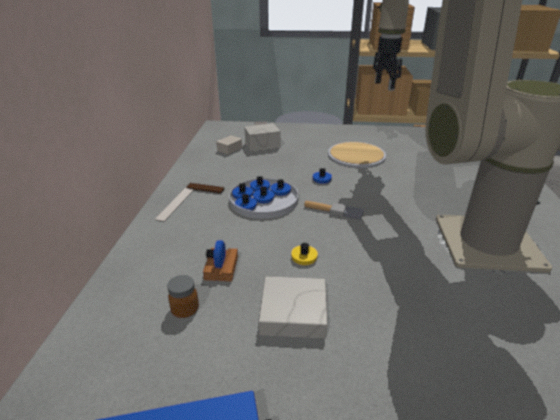

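View pics/wrist0.png

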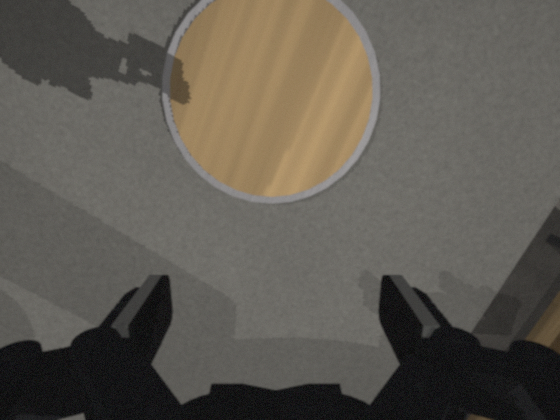

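The scene view shows the tin at about (203,283) with its gap at the upper right. The flat pad is at (106,241), the cradle at (366,240), the slab at (370,158), yellow at (296,182), the brush at (190,200) and the jar at (436,227). Next I'll measure these.

```bash
cat > h.py <<'E'
import numpy as np, cv2
from scipy.spatial.transform import Rotation as Ro
from bench import telemetry, viewer, r
np.set_printoptions(precision=2,suppress=True)
def toolT(s):
    T=np.eye(4); T[:3,:3]=Ro.from_euler('xyz',s['tcp_rot'],degrees=True).as_matrix(); T[:3,3]=s['tool_pos']; return T
def cam(name,s=None):
    m=viewer.camera_model(name)
    C=m['cam_to_world'] if 'cam_to_world' in m else toolT(s)@m['mount']
    K=np.array([[m['fx'],0,m['cx']],[0,m['fy'],m['cy']],[0,0,1]]); return K,C
def ray(KC,uv):
    K,C=KC; d=C[:3,:3]@np.linalg.solve(K,[uv[0],uv[1],1.]); return C[:3,3],d/np.linalg.norm(d)
def onz(KC,uv,z):
    o,d=ray(KC,uv); return o+d*(z-o[2])/d[2]
def proj(KC,p):
    K,C=KC; q=K@(C[:3,:3].T@(np.asarray(p,float)-C[:3,3])); return q[:2]/q[2]
def tri(a,ua,b,ub):
    o1,d1=ray(a,ua);o2,d2=ray(b,ub)
    t=np.linalg.lstsq(np.c_[d1,-d2],o2-o1,rcond=None)[0]
    p,q=o1+t[0]*d1,o2+t[1]*d2; return (p+q)/2,np.linalg.norm(p-q)
def hsv(im): return cv2.cvtColor(im,cv2.COLOR_RGB2HSV)
def blobs(mask,amin=30):
    n,l,st,c=cv2.connectedComponentsWithStats(mask.astype(np.uint8)); 
    return [(c[i],st[i]) for i in range(1,n) if st[i][4]>=amin]
def shot(name,fn=None):
    s=telemetry.sense(); im=viewer.snapshot(name)
    if fn: cv2.imwrite('pics/'+fn,im[:,:,::-1])
    return im,cam(name,s),s
E
python3 - <<'E'
from h import *
for n in ("scene","side"):
    im=cv2.imread(f'pics/{n}0.png')[:,:,::-1].copy(); H=hsv(im); KC=cam(n)
    blue=((H[:,:,0]>105)&(H[:,:,0]<130)&(H[:,:,1]>150)&(H[:,:,2]>60))
    yel=((H[:,:,0]>20)&(H[:,:,0]<35)&(H[:,:,1]>180)&(H[:,:,2]>100))
    print(n); 
    for c,st in blobs(blue|yel,40): print(' col',c,st,onz(KC,c,12))
    near=cv2.dilate((blue|yel).astype(np.uint8),np.ones((9,9)))>0
    dark=(im.max(2)<45)&near
    for c,st in blobs(dark,15): print(' dark',c,st,onz(KC,c,30))
    wh=(H[:,:,2]>110)&(H[:,:,1]<40)
    for c,st in blobs(wh,800): print(' white',c,st,onz(KC,c,40))
E
```

```text
scene
 col [518.57 142.45] [ 460   99  100   97 5254] [594.61 633.53  12.  ]
 col [504.69 171.34] [457 140  97  64 674] [648.45 542.03  12.  ]
 col [294.73 184.16] [282 172  28  22 275] [468.61 103.04  12.  ]
 col [362.91 228.07] [352 220  27  23 195] [635.25 175.71  12.  ]
 col [104.76 242.06] [ 90 228  32  26 438] [ 428.45 -313.48   12.  ]
 col [169.12 272.31] [154 257  33  29 532] [ 553.9  -216.48   12.  ]
 col [201.92 281.56] [186 266  34  30 571] [ 601.22 -165.94   12.  ]
 col [235.34 290.53] [220 274  34  31 603] [ 647.16 -115.57   12.  ]
 col [172.47 304.27] [156 287  35  33 623] [ 620.59 -231.53   12.  ]
 col [206.74 314.13] [191 297  35  33 652] [ 667.21 -180.99   12.  ]
 dark [474.12 116.68] [462 106  26  23 166] [490.93 580.98  30.  ]
 dark [295.64 178.55] [291 173  10  13 109] [468.18 105.23  30.  ]
 dark [366.84 232.66] [355 222  27  23 114] [656.96 168.37  30.  ]
 dark [103.53 236.73] [ 97 230  15  14 150] [ 428.36 -310.09   30.  ]
 dark [111.66 251.95] [100 243  22  14  58] [ 470.88 -303.9    30.  ]
 dark [168.7  267.53] [162 261  14  14 148] [ 554.4  -213.57   30.  ]

[... 1218 characters left out ...]
6] [278 180   5   8  32] [ 555.03 -215.6    30.  ]
 dark [242.05 187.41] [240 184   5   8  37] [ 668.33 -181.36   30.  ]
 dark [262.97 190.89] [261 187   5   9  38] [ 602.  -165.3   30. ]
 dark [245.  198.5] [243 195   5   8  36] [ 648.21 -115.7    30.  ]
 dark [304.29 248.47] [302 244   6  10  55] [466.62 107.67  30.  ]
 dark [210.55 253.14] [209 250   4   8  29] [686.76 145.81  30.  ]
 white [192.67 234.94] [     0      0    479    420 123673] [744.43  90.54  40.  ]
 white [310.19  15.01] [ 268    0   86   32 2649] [  592.24 -4540.78    40.  ]
 white [544.97 242.73] [ 520  184   40  125 2886] [-106.91   46.27   40.  ]
 white [540.66 365.23] [ 489  321   71   99 2742] [ 58.07 407.33  40.  ]
```

```bash
python3 - <<'E'
import cv2
a=cv2.imread('pics/scene0.png'); 
cv2.imwrite('pics/sc_a.png',cv2.resize(a[210:345,80:280],None,fx=4,fy=4,interpolation=cv2.INTER_CUBIC))
cv2.imwrite('pics/sc_b.png',cv2.resize(a[110:280,270:470],None,fx=3.5,fy=3.5,interpolation=cv2.INTER_CUBIC))
E
cat >> h.py <<'E'
def go(p,yaw=None,s=None):
    s=s or telemetry.sense(); T=toolT(s); d=T[:3,:3].T@(np.asarray(p,float)-T[:3,3])/10
    print('shift cm',d.round(2),'dist mm',round(10*np.linalg.norm(d),1))
    if yaw is not None:
        Rt=Ro.from_euler('xyz',[180,0,yaw],degrees=True).as_matrix()
        print('turn',Ro.from_matrix(T[:3,:3].T@Rt).as_rotvec().round(3))
E
python3 - <<'E'
from h import *
a,b=cam('scene'),cam('side')
for n,u,v in [('flat',(103.53,236.73),(322,171.85)),('r1',(168.7,267.5),(280.12,183.66)),('mid',(201.9,276.9),(262.97,190.89)),('r2',(235.7,285.9),(245,198.5)),('r3',(171.76,299.93),(259.43,180.32)),('r4',(206.81,310.06),(242.05,187.41)),('yel',(295.64,178.55),(304.29,248.47))]:
    print(n,*tri(a,u,b,v))
go([540,-240,270],22.2)
E
```

```text
flat [ 426.84 -310.45   28.8 ] 1.0002807867185026
r1 [ 554.9  -213.54   31.05] 0.13111415373968882
mid [ 601.95 -163.39   30.93] 0.47934023776297585
r2 [ 647.88 -113.35   31.29] 0.2929570974029143
r3 [ 621.6  -229.23   31.37] 0.3521252687693697
r4 [ 668.22 -178.68   31.19] 0.9314505593415234
yel [466.82 105.79  28.44] 0.40306562214963004
shift cm [ 40.91 -17.33  -2.82] dist mm 445.2
turn [-0. -0.  0.]
```

View pics/sc_b.png

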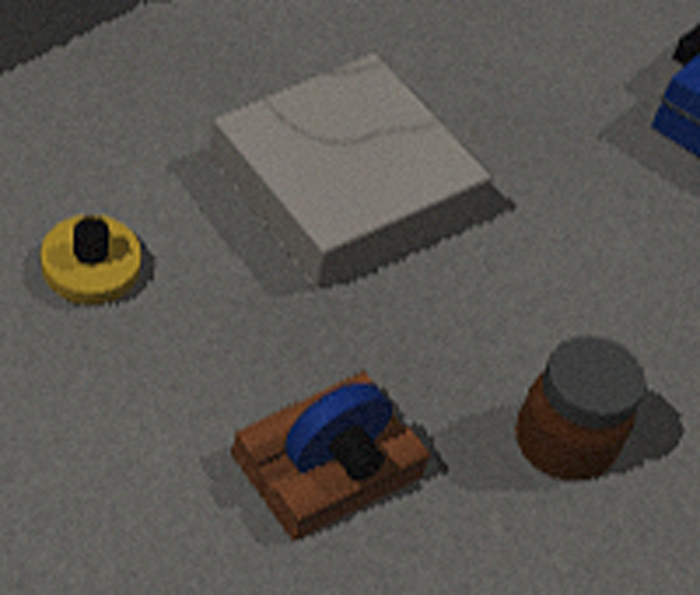

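This crop shows the slab's top corners at (215,122), (376,55), (490,178) and (322,248). The blue disc stands in the cradle with its hub facing the camera. I'll move to a viewing point over the tin and the flat pad.

```bash
python3 -m inch '[[[5,-2,-0.3],[0,0,0],1],[[9,-4,-0.6],[0,0,0],1],[[13.5,-6,-1],[0,0,0],1],[[18,-8,-1.5],[0,0,0],1],[[22.5,-10,-2],[0,0,0],1],[[27,-12,-2.5],[0,0,0],1],[[31.5,-14,-2.8],[0,0,0],1],[[36,-16,-2.8],[0,0,0],1],[[39,-17,-2.8],[0,0,0],1],[[40.9,-17.3,-2.8],[0,0,0],1],[[40.9,-17.3,-2.8],[0,0,0],1],[[40.9,-17.3,-2.8],[0,0,0],1]]'
python3 - <<'E'
from h import *
im,KC,s=shot('wrist','w1.png'); print(s['time'],s['tool_pos'],s['tcp_rot'])
E
```

```text
time: 1.35
tool_pos: [539.9, -240.4, 269.7]
tcp_rot: [-180.0, 0.1, 22.3]
ft_force: [0.1, -0.4, -1.2]
finger_gap: 85.0
1.35 [ 539.9  -240.44  269.73] [-179.96    0.06   22.27]
```

View pics/w1.png

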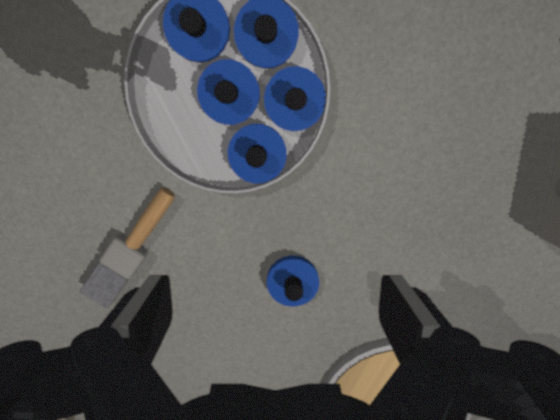

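The wrist view shows the tin's rim from about x=126 to 330, with its bottom at y=193. The flat pad's hub is at (293,288), and the gap is at the tin's left and lower left. I'll measure those two and the tin circle.

Run:
```python
from h import *
from scipy.optimize import least_squares
im=cv2.imread('pics/w1.png')[:,:,::-1].copy()
s=telemetry.sense(); KC=cam('wrist',s); H=hsv(im); g=cv2.GaussianBlur(cv2.cvtColor(im,cv2.COLOR_RGB2GRAY),(3,3),0).astype(int)
# rim: radially from outside toward predicted centre, first bright px
c0=np.array([602,-163.5,22.])
pts=[]
for a in np.radians(np.arange(0,360,5)):
    prev=None
    vals=[]
    for rr in np.arange(112,92,-0.5):
        u=proj(KC,c0+[rr*np.cos(a),rr*np.sin(a),0]).round().astype(int)
        if not(0<=u[0]<560 and 3<=u[1]<420): vals=[];break
        vals.append((rr,g[u[1],u[0]]))
    if not vals: continue
    v=np.array(vals); grad=v[2:,1]-v[:-2,1]; k=np.argmax(grad[:30]); 
    if grad[k]>25: pts.append([c0[0]+v[k+1,0]*np.cos(a),c0[1]+v[k+1,0]*np.sin(a)])
pts=np.array(pts)
f=lambda p:np.hypot(pts[:,0]-p[0],pts[:,1]-p[1])-p[2]
o=least_squares(f,[602,-163,103],loss='soft_l1'); print('tin',o.x,len(pts),np.abs(o.fun).mean())
tc=o.x[:2]
blue=((H[:,:,0]>105)&(H[:,:,0]<130)&(H[:,:,1]>150)&(H[:,:,2]>40))
near=cv2.dilate(blue.astype(np.uint8),np.ones((9,9)))>0
dark=(im.max(2)<32)&near
for c,st in blobs(dark,100):
  if c[1]<330: 
    p=onz(KC,c,31 if c[1]<220 else 28); d=p[:2]-tc; print('hub',c,st[4],p,np.hypot(*d),np.degrees(np.arctan2(d[1],d[0])))
for c,st in blobs(blue,300):
    print('blue',c,st[4],onz(KC,c,12))
go([427,-310,140],0)
```

```text
tin [ 606.01 -163.23  101.87] 5 0.49875496425665916
hub [197.14  26.4 ] 146 [ 645.15 -118.09   31.  ] 59.73613007814263 49.073314860924775
hub [225.69  94.05] 111 [ 598.54 -163.5    31.  ] 7.484201721447791 -177.9110428963175
hub [291.98 286.17] 167 [ 426.72 -307.88   28.  ] 230.36694248836454 -141.10341304670592
blue [197.1   29.27] 2697 [ 644.65 -114.     12.  ]
blue [265.98  32.44] 2915 [ 667.8  -178.24   12.  ]
blue [228.26  91.54] 2596 [ 601.41 -162.58   12.  ]
blue [294.3   98.15] 2574 [ 621.34 -228.64   12.  ]
blue [256.71 152.79] 2249 [ 553.71 -212.95   12.  ]
blue [292.09 278.83] 1587 [ 428.2  -308.18   12.  ]
shift cm [-13.02   2.14  13.  ] dist mm 185.2
turn [-0.    0.    0.39]
```

Run:
```python
from h import *
from scipy.optimize import least_squares
for fn,KC in (('w1',cam('wrist',telemetry.sense())),('scene0',cam('scene'))):
    im=cv2.imread(f'pics/{fn}.png')[:,:,::-1].copy()
    g=cv2.GaussianBlur(cv2.cvtColor(im,cv2.COLOR_RGB2GRAY),(3,3),0).astype(np.float32)
    c0=np.array([602,-163.5,22.]); P=[]
    for a in np.radians(np.arange(0,360,3)):
        rr=np.arange(115,90,-0.5)
        u=np.array([proj(KC,c0+[q*np.cos(a),q*np.sin(a),0]) for q in rr],np.float32)
        if u[:,1].min()<4 or u[:,1].max()>415: continue
        v=cv2.remap(g,u[:,:1],u[:,1:],cv2.INTER_LINEAR).ravel()
        bg=np.median(v[:8]); pk=v[8:].max()
        if pk-bg<20: continue
        k=np.argmax(v>(bg+pk)/2)  # first rise
        P.append([c0[0]+rr[k]*np.cos(a),c0[1]+rr[k]*np.sin(a)])
    P=np.array(P)
    f=lambda p:np.hypot(P[:,0]-p[0],P[:,1]-p[1])-103.5
    o=least_squares(f,[602,-163],loss='soft_l1'); print(fn,o.x,len(P),np.median(np.abs(f(o.x))),f(o.x).mean())
```

```text
w1 [ 600.83 -163.84] 61 0.7895069067092066 -2.2994140532834497
scene0 [ 600.72 -162.64] 38 0.625026315043776 0.7658401408676689
```

```bash
python3 -m inch '[[[-3,0.5,3],[0,0,0.1],1],[[-7,1.2,6],[0,0,0.2],1],[[-10.5,1.7,10],[0,0,0.3],1],[[-13,2.1,13],[0,0,0.39],1],[[-13,2.1,13],[0,0,0.39],1],[[-13,2.1,13],[0,0,0.39],1]]'
python3 - <<'E'
from h import *
im,KC,s=shot('wrist','w2.png'); print(s['time'],s['tool_pos'],s['tcp_rot'])
E
```

```text
time: 2.0
tool_pos: [426.1, -309.8, 139.8]
tcp_rot: [-179.9, 0.1, -0.2]
ft_force: [1.1, 0.4, 0.6]
finger_gap: 85.5
2.0 [ 426.13 -309.8   139.79] [-179.94    0.06   -0.24]
```

View pics/w2.png

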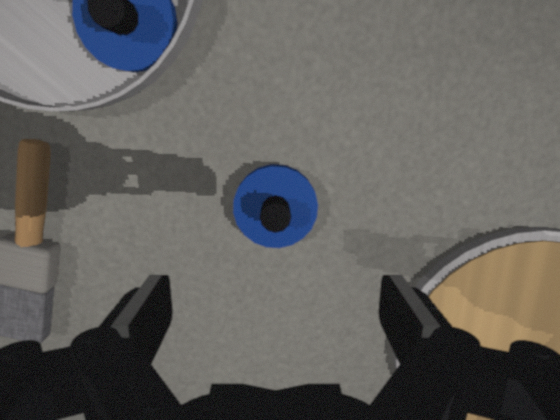

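The pad's disc is centred at (276,206) and its hub at (276,214), straight ahead between the fingers. I'll refine this, then descend.

Run:
```python
from h import *
im=cv2.imread('pics/w2.png')[:,:,::-1].copy(); s=telemetry.sense(); KC=cam('wrist',s); H=hsv(im)
blue=((H[:,:,0]>100)&(H[:,:,0]<135)&(H[:,:,1]>120)&(H[:,:,2]>25)).astype(np.uint8); blue[:150]=0; blue[265:]=0
c=max(cv2.findContours(blue,cv2.RETR_EXTERNAL,cv2.CHAIN_APPROX_NONE)[0],key=cv2.contourArea)
e=cv2.fitEllipse(cv2.convexHull(c)); print(e, onz(KC,e[0],14))
dark=(im.max(2)<30); dark[:190]=0; dark[240:]=0
for c,st in blobs(dark[:, :],60): print(c,st,onz(KC,c,38))
p=onz(KC,e[0],14); go([p[0],p[1],32],0)
```

```text
((274.9219970703125, 206.01187133789062), (82.36458587646484, 83.95098876953125), 96.82357788085938) [ 428.13 -310.05   14.  ]
[273.19 211.04] [261 197  27  34 447] [ 431.26 -308.88   38.  ]
shift cm [ 0.04 -0.01 10.93] dist mm 109.3
turn [ 0. -0. -0.]
```

```bash
python3 -m inch '[[[0,0,4],[0,0,0],0.6],[[0,0,8],[0,0,0],0.6],[[0,0,10],[0,0,0],0.5],[[0,0,10.9],[0,0,0],0.5],[[0,0,10.9],[0,0,0],0.5]]' 40
python3 - <<'E'
from h import *
im,KC,s=shot('wrist','w3.png')
E
```

```text
time: 2.55
tool_pos: [428.4, -309.2, 31.6]
tcp_rot: [180.0, -0.0, -0.1]
ft_force: [0.3, -0.5, -0.0]
finger_gap: 42.8
```

View pics/w3.png

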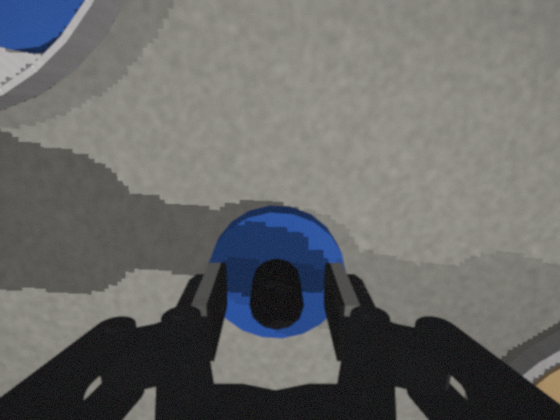

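The hub sits centred between the fingers at (276,293), so I'll close and lift.

```bash
python3 -m inch '[[[0,0,0],[0,0,0],0],[[0,0,0],[0,0,0],0],[[0,0,0],[0,0,0],0],[[0,0,0],[0,0,0],0],[[0,0,0],[0,0,0],0],[[0,0,-1],[0,0,0],0],[[0,0,-4],[0,0,0],0],[[0,0,-8],[0,0,0],0],[[0,0,-9],[0,0,0],0],[[0,0,-9],[0,0,0],0]]' 60
python3 - <<'E'
from h import *
go([581.4,-99.2,122],0)
E
```

```text
time: 3.6
tool_pos: [429.4, -310.7, 124.8]
tcp_rot: [179.8, -0.3, -0.1]
ft_force: [0.5, -0.1, -0.9]
finger_gap: 19.3
shift cm [ 15.16 -21.18   0.26] dist mm 260.5
turn [ 0.   -0.01 -0.  ]
```

```bash
python3 -m inch '[[[3.5,-5,0],[0,0,0],0],[[7,-10,0],[0,0,0],0],[[11,-15.5,0],[0,0,0],0],[[14,-19.5,0],[0,0,0],0],[[15.2,-21.1,0.2],[0,0,0],0],[[15.2,-21.1,0.2],[0,0,0],0],[[15.2,-21.1,0.2],[0,0,0],0]]'
python3 - <<'E'
from h import *
im,KC,s=shot('wrist','w4.png')
shot('scene','s4.png'); 
a=cv2.imread('pics/s4.png'); cv2.imwrite('pics/s4c.png',cv2.resize(a[150:350,120:320],None,fx=3,fy=3,interpolation=cv2.INTER_CUBIC))
print(s['tool_pos'],s['finger_gap'],s['tcp_rot'])
E
```

```text
time: 4.3
tool_pos: [579.7, -96.5, 117.3]
tcp_rot: [-180.0, 0.2, 0.1]
ft_force: [-0.3, -0.1, -1.8]
finger_gap: 19.8
[579.74 -96.54 117.34] 19.782258887180408 [-179.96    0.17    0.06]
```

View pics/w4.png

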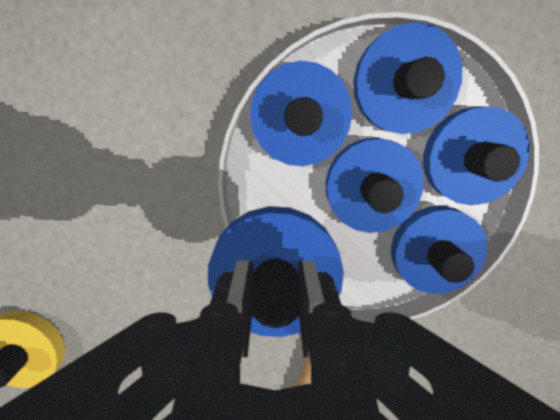

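View pics/s4c.png

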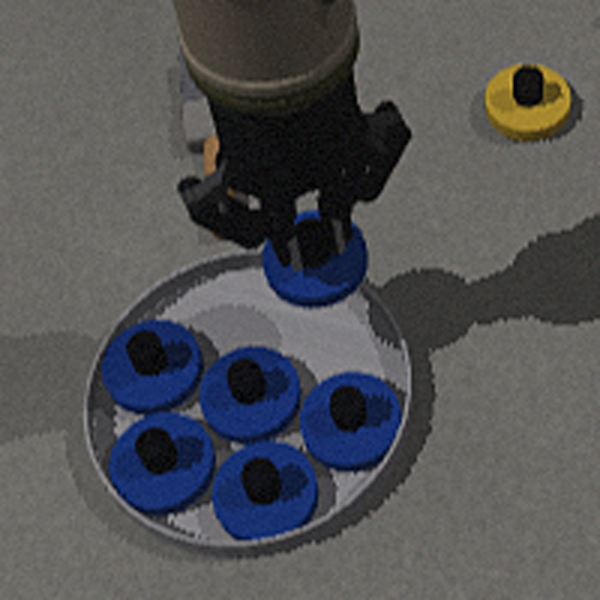

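The pad is held level, its disc at (275,271). The whole tin is in view now, spanning x=220–540 and y=14–320. I'll measure the tin and all the pads from here, with the arm settled.

```bash
cat >> h.py <<'E'
from scipy.optimize import least_squares
def tin(im,KC,c0=(601,-163.5),amask=None):
    g=cv2.GaussianBlur(cv2.cvtColor(im,cv2.COLOR_RGB2GRAY),(3,3),0).astype(np.float32)
    P=[]; rr=np.arange(115,93,-0.5)
    for a in np.radians(np.arange(0,360,3)):
        u=np.array([proj(KC,[c0[0]+q*np.cos(a),c0[1]+q*np.sin(a),22]) for q in rr],np.float32)
        if u[:,1].min()<4 or u[:,1].max()>300: continue
        v=cv2.remap(g,u[:,:1].copy(),u[:,1:].copy(),cv2.INTER_LINEAR).ravel()
        bg=np.median(v[:8]); pk=v[8:].max()
        if pk-bg<20: continue
        k=np.argmax(v>(bg+pk)/2); P.append([c0[0]+rr[k]*np.cos(a),c0[1]+rr[k]*np.sin(a)])
    P=np.array(P); f=lambda p:np.hypot(P[:,0]-p[0],P[:,1]-p[1])-p[2]
    o=least_squares(f,[*c0,103],loss='soft_l1'); print('tin',o.x,len(P),np.median(np.abs(f(o.x)))); return o.x[:2]
def discs(im,KC,z=17,amin=1500,skip=None):
    H=hsv(im); out=[]
    b=((H[:,:,0]>100)&(H[:,:,0]<135)&(H[:,:,1]>110)&(H[:,:,2]>25)).astype(np.uint8)
    for c in cv2.findContours(b,cv2.RETR_EXTERNAL,cv2.CHAIN_APPROX_NONE)[0]:
        if cv2.contourArea(c)<amin: continue
        e=cv2.fitEllipse(cv2.convexHull(c)); p=onz(KC,e[0],z); out.append(p[:2]); print('disc',np.array(e[0]),np.array(e[1]),p)
    return out
E
python3 - <<'E'
from h import *
im,KC,s=shot('wrist','w5.png'); print(s['tool_pos'],s['tcp_rot'],s['finger_gap'])
tin(im,KC); discs(im,KC)
print('held at z=100');
E
```

```text
[578.92 -99.01 117.9 ] [180.     0.15  -0.11] 19.760907548501134
tin [ 599.79 -162.79  103.43] 65 0.19083566220626835
disc [275.08 273.67] [133.45 133.88] [535.64 -98.97  17.  ]
disc [402.5  213.48] [115.86 186.51] [ 580.96 -186.23   17.  ]
disc [472.3  152.56] [ 94.85 109.1 ] [ 622.31 -227.31   17.  ]
disc [296.4  111.58] [101.25 104.58] [ 648.13 -112.59   17.  ]
disc [403.6   76.02] [102.72 115.88] [ 668.92 -177.82   17.  ]
held at z=100
```

```bash
python3 -m inch '[[[0.2,0,3],[0,0,0],0],[[0.2,0,6],[0,0,0],0],[[0.2,0,6.5],[0,0,0],0],[[0.2,0,6.5],[0,0,0],0]]'
python3 - <<'E'
from h import *
im,KC,s=shot('wrist','w6.png'); print(s['tool_pos'],s['tcp_rot'],s['ft_force'])
z=s['tool_pos'][2]-32+14
tin(im,KC,(600.5,-163)); discs(im,KC,z)
E
```

```text
time: 4.85
tool_pos: [580.3, -99.5, 53.1]
tcp_rot: [-180.0, 0.2, -0.2]
ft_force: [0.9, 0.3, -1.7]
finger_gap: 19.6
[580.35 -99.53  53.12] [-179.96    0.19   -0.23] [ 0.91  0.26 -1.69]
tin [ 599.4  -163.44  103.9 ] 20 0.12061822537407352
disc [274.94 273.77] [133.98 134.54] [578.72 -99.54  35.12]
disc [303.32 116.26] [140.5  145.08] [ 649.21 -111.35   35.12]
disc [459.5  174.93] [245.06 360.24] [ 624.86 -178.23   35.12]
```

View pics/w6.png

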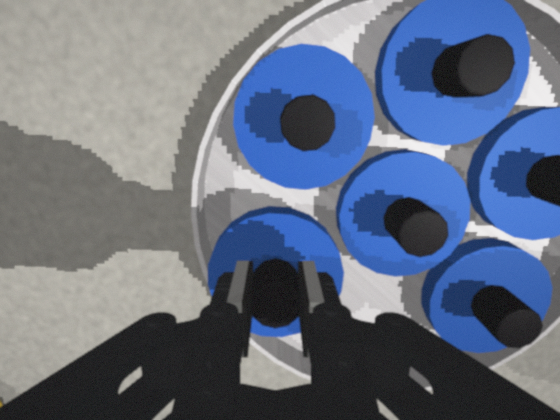

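The pad is over its place with clear gaps to the wall and to its neighbours. Lowering it.

```bash
python3 -m inch '[[[0.1,0,0.8],[0,0,0],0],[[0.1,0,1.4],[0,0,0],0],[[0.1,0,1.5],[0,0,0],0],[[0.1,0,1.5],[0,0,0],0]]'; python3 -m inch '[[[0,0,0.1],[0,0,0],0],[[0,0,0.2],[0,0,0],0],[[0,0,0.2],[0,0,0],0]]'
```

```text
time: 5.3
tool_pos: [583.1, -98.5, 39.2]
tcp_rot: [-180.0, 0.0, -0.1]
ft_force: [-0.1, -0.6, -1.8]
finger_gap: 19.4
time: 5.6
tool_pos: [583.2, -98.5, 37.3]
tcp_rot: [180.0, -0.0, -0.1]
ft_force: [0.5, -0.1, -1.4]
finger_gap: 20.0
```

```bash
python3 -m inch '[[[0,0,0.1],[0,0,0],0],[[0,0,0.15],[0,0,0],0],[[0,0,0.15],[0,0,0],0]]';python3 -m inch '[[[0,0,0.1],[0,0,0],0],[[0,0,0.15],[0,0,0],0],[[0,0,0.15],[0,0,0],0]]'
```

```text
time: 5.9
tool_pos: [583.3, -98.5, 36.8]
tcp_rot: [-180.0, -0.0, -0.1]
ft_force: [-4.8, 0.5, 7.6]
finger_gap: 20.0
time: 6.2
tool_pos: [583.4, -98.5, 36.7]
tcp_rot: [180.0, 0.0, -0.1]
ft_force: [-11.6, 2.9, 20.3]
finger_gap: 19.7
```

Run:
```python
from h import *
im,KC,s=shot('wrist','w7.png'); print(s['tool_pos'],s['ft_force'],s['wrist_torque'])
```

```text
[583.36 -98.53  36.73] [-11.62   2.92  20.34] [ 0.41  2.06 -0.01]
```

View pics/w7.png

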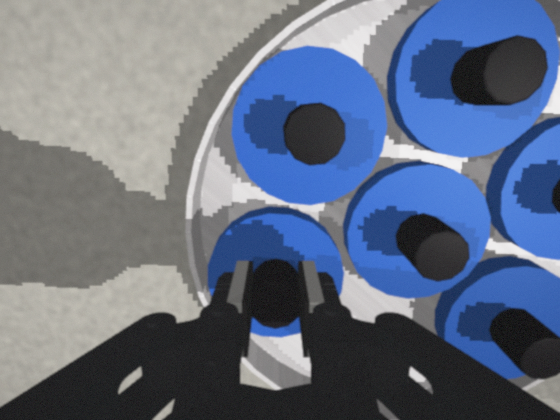

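Run:
```python
from h import *
im=cv2.imread('pics/w7.png')[:,:,::-1].copy(); KC=cam('wrist',telemetry.sense())
for p,n in (((583,-98.5),'held'),((648,-112.5),'r2')):
  for z in (17,19,21,23): print(n,z,proj(KC,[p[0],p[1]-32,z])[0]-proj(KC,[p[0],p[1]+32,z])[0])
discs(im,KC,17); tin(im,KC,(600,-163))
```

```text
held 17 136.81109588290602
held 19 138.40758264399267
held 21 140.0417690312686
held 23 141.7150063650344
r2 17 154.41786777916067
r2 19 156.45477140338588
r2 21 158.54613034125498
r2 23 160.69415792073443
disc [274.94 273.98] [134.17 134.47] [580.83 -98.53  17.  ]
disc [308.72 124.99] [154.17 158.97] [ 648.78 -112.66   17.  ]
disc [487.95 185.41] [290.89 376.77] [ 623.12 -191.2    17.  ]
tin [ 600.27 -161.78  102.13] 20 0.1803317785299683
```

The disc's apparent size matches a pad lying on the floor, centred at about (581,-98.5). I'll ease off the pressure and release.

```bash
python3 -m inch '[[[0,0,-0.2],[0,0,0],0],[[0,0,-0.25],[0,0,0],0],[[0,0,-0.25],[0,0,0],0.4],[[0,0,-0.25],[0,0,0],0.45],[[0,0,-0.25],[0,0,0],0.45],[[0,0,-0.25],[0,0,0],0.45]]';python3 -m inch '[[[0,0,-2],[0,0,0],0.45],[[0,0,-6],[0,0,0],0.45],[[0,0,-11],[0,0,0],0.45],[[0,0,-16],[0,0,0],0.6],[[0,0,-18],[0,0,0],1],[[0,0,-18],[0,0,0],1]]'
python3 - <<'E'
from h import *
im,KC,s=shot('wrist','w8.png'); print(s['tool_pos'],s['tcp_rot'],s['time'])
tin(im,KC,(600,-163)); discs(im,KC,17,800)
E
```

```text
time: 6.85
tool_pos: [583.1, -98.6, 36.6]
tcp_rot: [-180.0, 0.0, -0.1]
ft_force: [0.3, -0.1, 0.2]
finger_gap: 38.3
time: 7.45
tool_pos: [585.8, -99.2, 222.3]
tcp_rot: [179.9, -0.5, -0.1]
ft_force: [0.3, 0.2, -0.9]
finger_gap: 77.5
[585.78 -99.22 222.35] [179.88  -0.49  -0.12] 7.45
tin [ 599.63 -162.62  103.71] 93 0.2852202563296231
disc [388.41 216.38] [61.97 65.77] [ 554.97 -212.26   17.  ]
disc [273.74 191.45] [63.78 65.17] [580.63 -98.31  17.  ]
disc [340.89 169.73] [65.53 67.55] [ 601.76 -162.64   17.  ]
disc [411.03 148.5 ] [66.12 72.25] [ 621.71 -227.68   17.  ]
disc [288.94 120.34] [69.13 70.37] [ 647.62 -112.51   17.  ]
disc [361.24  96.44] [69.41 75.29] [ 668.39 -177.7    17.  ]
```

View pics/w8.png

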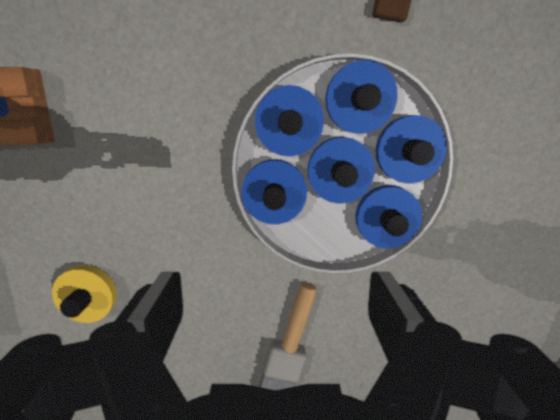

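The flat pad is now in the tin at (580.6,-98.3), level with the others. The free place is centred near (535,-148). Next is the cradle, so I'll estimate it and go look.

Run:
```python
from h import *
print(tri(cam('scene'),(363,229),cam('side'),(218.65,253.4)))
sc=cam('scene')
C=np.array([onz(sc,(270+x/3.5,110+y/3.5),40) for x,y in [(215,122),(376,55),(490,178),(322,248)]]); print(C,C.mean(0))
C=np.array([onz(sc,(270+x/3.5,110+y/3.5),26) for x,y in [(233,438),(366,374),(430,452),(297,515)]]); print(C,C.mean(0))
for i in range(4): d=C[(i+1)%4]-C[i]; print(np.hypot(*d[:2]),np.degrees(np.arctan2(d[1],d[0])))
go([620,165,250],15)
```

```text
(array([658.14, 160.65,  45.11]), np.float64(9.436012607535766))
[[423.71 220.37  40.  ]
 [419.06 348.39  40.  ]
 [544.63 351.34  40.  ]
 [545.35 225.84  40.  ]] [483.19 286.48  40.  ]
[[632.91 112.78  26.  ]
 [629.46 205.42  26.  ]
 [691.16 208.2   26.  ]
 [692.38 118.96  26.  ]] [661.48 161.34  26.  ]
92.70147765517864 92.13202441739118
61.766907942503586 2.583396710247098
89.25538341820275 -89.21809420621308
59.793078737556954 -174.07302395931848
shift cm [  3.51 -26.39  -3.1 ] dist mm 268.0
turn [ 0.   -0.   -0.26]
```

```bash
python3 -m inch '[[[1,-5,0],[0,0,0],1],[[2.2,-10,-1],[0,0,0],1],[[3.5,-15,-1],[0,0,0],1],[[4.5,-20,-1],[0,0,0],1],[[5.2,-24,-1],[0,0,0],1],[[5.5,-26,-1],[0,0,0],1],[[5.5,-26,-1],[0,0,0],1],[[5.5,-26,-1],[0,0,0],1]]'
python3 - <<'E'
from h import *
print(onz(cam('scene'),(439,216),70))
im,KC,s=shot('wrist','w9.png'); print(s['tool_pos'],s['tcp_rot'],s['time'])
E
```

```text
time: 8.3
tool_pos: [638.0, 160.8, 224.8]
tcp_rot: [179.9, 0.2, -0.1]
ft_force: [0.3, -0.7, -0.1]
finger_gap: 85.4
[706.14 295.42  70.  ]
[637.98 160.81 224.78] [179.93   0.17  -0.09] 8.3
```

View pics/w9.png

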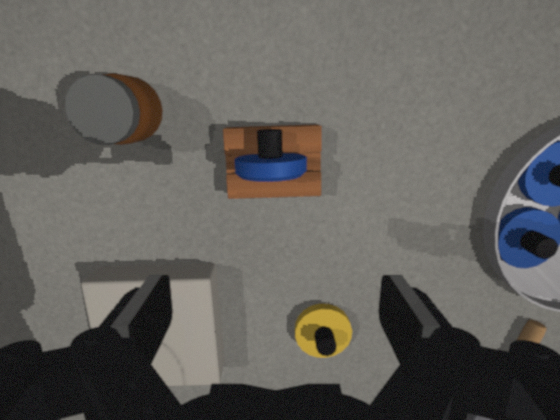

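From above, the cradle's top corners are near (224,127), (320,125), (321,195) and (228,198). The disc's top edge is at about (271,178), the hub at (270,143), and the slab's far edge at y≈278. I'll turn these into poses.

Run:
```python
from h import *
im=cv2.imread('pics/w9.png')[:,:,::-1].copy(); KC=cam('wrist',telemetry.sense()); H=hsv(im)
m=((H[:,:,0]<14)&(H[:,:,1]>110)&(H[:,:,2]>50)); m[:110]=0; m[215:]=0; m[:,:200]=0; m[:,350:]=0
b=((H[:,:,0]>105)&(H[:,:,0]<130)&(H[:,:,1]>110)&(H[:,:,2]>30)); b[:110]=0; b[215:]=0; b[:,:200]=0; b[:,350:]=0
rect=cv2.minAreaRect(cv2.findNonZero(m.astype(np.uint8))); bx=cv2.boxPoints(rect); P=np.array([onz(KC,q,26) for q in bx]); print(P,P.mean(0))
for i in range(4): d=P[(i+1)%4]-P[i]; print(np.hypot(*d[:2]),np.degrees(np.arctan2(d[1],d[0])))
ys,xs=np.nonzero(b); print('blue',xs.min(),xs.max(),ys.min(),ys.max(), cv2.minAreaRect(cv2.findNonZero(b.astype(np.uint8))))
for u in ((xs.min(),166),(xs.max(),166)): print(onz(KC,u,42))
# lower edge of blue (near top edge of disc)
print('top edge',onz(KC,(271,ys.max()),74), onz(KC,(271,ys.max()),42))
w=((H[:,:,1]<45)&(H[:,:,2]>125)); w[:240]=0; w[:,240:]=0
cv2.imwrite('pics/m9.png',np.hstack([w,m])*255)
c=max(cv2.findContours(w.astype(np.uint8),cv2.RETR_EXTERNAL,cv2.CHAIN_APPROX_NONE)[0],key=cv2.contourArea); x=c[:,0]
print('slab px bounds',x.min(0),x.max(0))
for u in ((83,280),(212,278),(219,383)): print('slab',onz(KC,u,40))
```

```text
[[692.11 207.12  26.  ]
 [694.43 119.13  26.  ]
 [628.72 114.86  26.  ]
 [626.11 208.12  26.  ]] [660.34 162.31  26.  ]
88.02307319170892 -88.4931796551556
65.84995180864851 -176.27895537031586
93.30156604706245 91.60204741126852
66.0125033481113 -0.8670107717647648
blue 235 305 154 180 ((270.179443359375, 167.28057861328125), (25.818035125732422, 70.1427993774414), 88.36341857910156)
[659.49 195.55  42.  ]
[659.32 133.19  42.  ]
top edge [653.33 163.18  74.  ] [646.72 163.56  42.  ]
slab px bounds [152 279] [219 386]
slab [546.19 350.3   40.  ]
slab [548.01 222.49  40.  ]
slab [420.86 221.8   40.  ][ WARN:0@0.620] global loadsave.cpp:1063 imwrite_ Unsupported depth image for selected encoder is fallbacked to CV_8U.
```

View pics/m9.png

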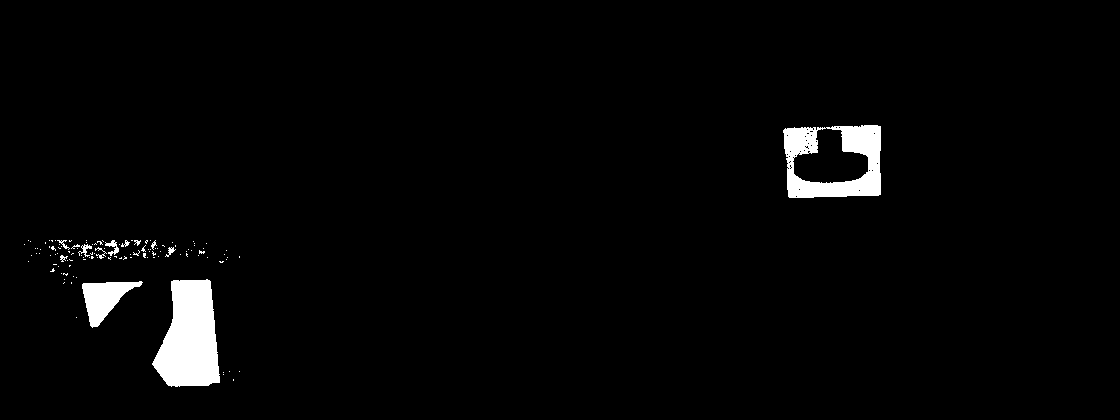

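Results:
- **Cradle:** centre (660.3, 162.3), yaw about 1.5°.
- **Standing disc:** centre about (661, 164).
- **Slab:** x 420–548, y 222–350.

Plan: grip the disc across its diameter with the jaws along the slot. After lifting, turn the tool to about yaw 105°, then tilt it level so the hub points up. That keeps the gripper body off the slab and away from the yellow pad. First I'll hover above the disc.

```bash
python3 - <<'E'
from h import *
go([661,164,112],1.5)
E
python3 -m inch '[[[0.8,-0.1,3],[0,0,-0.03],1],[[1.6,-0.2,7],[0,0,-0.03],1],[[2.3,-0.3,10.5],[0,0,-0.03],1],[[2.3,-0.3,11.2],[0,0,-0.03],1],[[2.3,-0.3,11.2],[0,0,-0.03],1]]'
python3 - <<'E'
from h import *
im,KC,s=shot('wrist','w10.png'); print(s['tool_pos'],s['tcp_rot'],s['joint_pos'])
H=hsv(im)
b=((H[:,:,0]>105)&(H[:,:,0]<130)&(H[:,:,1]>110)&(H[:,:,2]>30)); b[:150]=0
for c,st in blobs(b,300):
    print(st); u0,u1=st[0],st[0]+st[2]-1
    for u in (u0,u1): print(onz(KC,(u,c[1]),42))
    print('near top edge',onz(KC,(c[0],st[1]+st[3]),74))
E
```

```text
shift cm [ 2.3  -0.41 11.33] dist mm 115.6
turn [ 0.    0.   -0.03]
time: 8.85
tool_pos: [660.4, 162.5, 113.0]
tcp_rot: [180.0, 0.2, 1.5]
ft_force: [0.1, -0.7, 0.7]
finger_gap: 85.0
[660.37 162.49 112.95] [179.95   0.24   1.49] [ 9.51 24.82 78.38 -0.01 77.04 98.02]
[ 219  212  106   53 4374]
[655.39 196.42  42.  ]
[657.05 132.52  42.  ]
near top edge [653.17 164.35  74.  ]
```

View pics/w10.png

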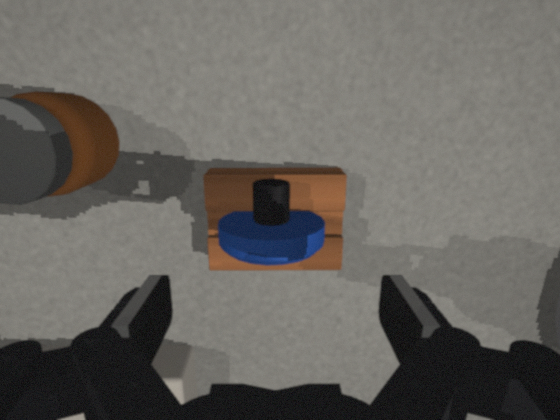

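The disc is centred between the jaws at about (272,237), with room on each side and the jar clear at the left. Descending.

```bash
python3 -m inch '[[[0.1,-0.2,2],[0,0,0],1],[[0.1,-0.2,5],[0,0,0],1],[[0.1,-0.2,6.8],[0,0,0],1],[[0.1,-0.2,7.2],[0,0,0],1],[[0.1,-0.2,7.2],[0,0,0],1]]'
python3 - <<'E'
from h import *
im,KC,s=shot('wrist','w11.png'); print(s['tool_pos'],s['tcp_rot'],s['ft_force'])
E
```

```text
time: 9.4
tool_pos: [662.8, 166.1, 43.4]
tcp_rot: [180.0, -0.0, 1.6]
ft_force: [-0.5, -0.0, 0.5]
finger_gap: 85.2
[662.81 166.15  43.4 ] [180.    -0.     1.58] [-0.47 -0.01  0.47]
```

View pics/w11.png

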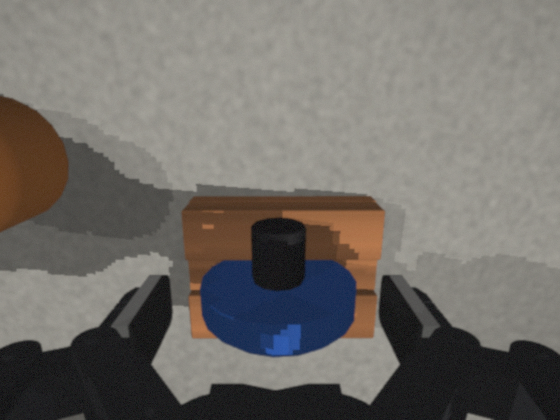

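```bash
python3 -m inch '[[[-0.15,0.1,0.4],[0,0,0],1],[[-0.15,0.1,0.5],[0,0,0],0.7],[[-0.15,0.1,0.5],[0,0,0],0.5],[[-0.15,0.1,0.5],[0,0,0],0.5],[[-0.15,0.1,0.5],[0,0,0],0.5],[[-0.15,0.1,0.5],[0,0,0],0.5]]' 50
python3 - <<'E'
from h import *
im,KC,s=shot('wrist','w12.png'); print(s['tool_pos'],s['tcp_rot'],s['ft_force'],s['finger_gap'])
E
```

```text
time: 10.05
tool_pos: [661.9, 165.2, 39.0]
tcp_rot: [-180.0, -0.1, 1.6]
ft_force: [-1.4, -1.9, 6.4]
finger_gap: 62.0
[661.9  165.22  38.99] [-180.     -0.08    1.59] [-1.41 -1.91  6.4 ] 62.02605401400231
```

View pics/w12.png

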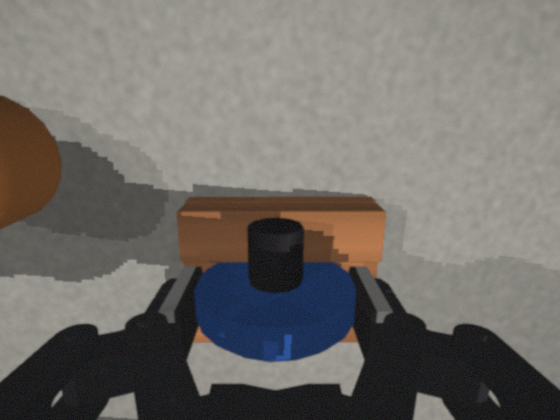

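Both jaws are on the rim (gap 62). Lifting.

```bash
python3 -m inch '[[[0,0,0],[0,0,0],0.4],[[0,0,-1],[0,0,0],0.4],[[0,0,-3],[0,0,0],0.4],[[0,0,-6],[0,0,0],0.4],[[0,0,-10],[0,0,0],0.4],[[0,0,-14],[0,0,0],0.4],[[0,0,-17],[0,0,0],0.4],[[0,0,-17],[0,0,0],0.4]]' 70
python3 - <<'E'
from h import *
im,KC,s=shot('wrist','w13.png'); print(s['tool_pos'],s['tcp_rot'],s['ft_force'],s['finger_gap'],s['joint_pos'])
shot('side','d13.png'); a=cv2.imread('pics/d13.png'); cv2.imwrite('pics/d13c.png',cv2.resize(a[60:260,150:350],None,fx=3,fy=3,interpolation=cv2.INTER_CUBIC))
E
```

```text
time: 10.9
tool_pos: [664.2, 165.9, 215.4]
tcp_rot: [-179.9, -0.6, 1.6]
ft_force: [0.6, 0.5, -0.4]
finger_gap: 61.0
[664.18 165.89 215.42] [-179.91   -0.59    1.6 ] [ 0.6   0.48 -0.43] 61.03944668744266 [ 9.73 20.65 72.75  0.01 86.   98.13]
```

View pics/w13.png

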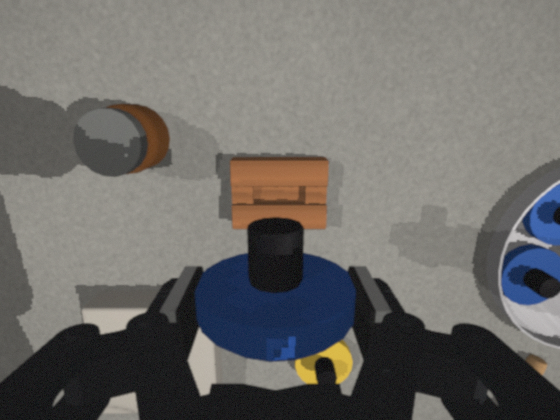

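View pics/d13c.png

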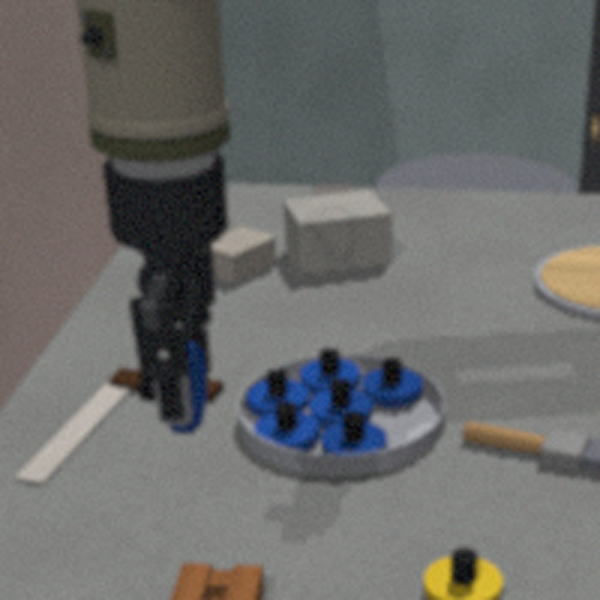

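The pad came out cleanly and is still held square, with its hub along tool +x. I'll carry it towards the slab and turn the yaw to about 105°.

```bash
python3 -m inch '[[[-1.5,-1,-0.5],[0,0,-0.15],0.4],[[-3,-2,-1],[0,0,-0.3],0.4],[[-4.5,-3,-1.5],[0,0,-0.45],0.4],[[-6,-4,-2],[0,0,-0.6],0.4],[[-7.5,-5,-2],[0,0,-0.75],0.4],[[-9,-6,-2],[0,0,-0.9],0.4],[[-10.5,-7,-2],[0,0,-1.05],0.4],[[-12,-8,-2],[0,0,-1.2],0.4],[[-13.5,-9,-2],[0,0,-1.35],0.4],[[-15,-9.5,-2],[0,0,-1.5],0.4],[[-16,-10,-2],[0,0,-1.65],0.4],[[-16.6,-10,-2],[0,0,-1.8],0.4],[[-16.6,-10,-2],[0,0,-1.8],0.4],[[-16.6,-10,-2],[0,0,-1.8],0.4]]'
python3 - <<'E'
from h import *
s=telemetry.sense(); print(s['tool_pos'],s['tcp_rot'],s['joint_pos'],s['finger_gap'])
E
```

```text
time: 12.4
tool_pos: [491.9, 260.3, 226.2]
tcp_rot: [-179.9, 0.0, 104.5]
ft_force: [-0.9, -0.7, -2.0]
finger_gap: 61.4
[491.86 260.29 226.2 ] [-179.86    0.02  104.47] [22.61  1.33 93.4  -0.   85.4   8.14] 61.39314197669732
```

```bash
python3 -m inch '[[[0,0,0],[0,0.14,0],0.4],[[0,0,0],[0,0.28,0],0.4],[[0,0,0],[0,0.42,0],0.4],[[0,0,0],[0,0.56,0],0.4],[[0,0,0],[0,0.7,0],0.4],[[0,0,0],[0,0.7,0],0.4]]'
python3 - <<'E'
from h import *
s=telemetry.sense(); print(s['joint_pos'],toolT(s)[:3,:3])
E
```

```text
time: 13.0
tool_pos: [492.3, 257.8, 224.3]
tcp_rot: [-179.3, -40.3, 103.8]
ft_force: [-0.9, -0.2, -1.6]
finger_gap: 61.2
[ -1.53   4.24  99.61  38.39  89.71 -20.55] [[-0.18  0.97 -0.17]
 [ 0.74  0.25  0.63]
 [ 0.65 -0.01 -0.76]]
```

Joint 4 swings the right way. I'll carry on to about 1.34 rad of tilt.

```bash
python3 -m inch '[[[0,0,0],[0,0.13,0],0.4],[[0,0,0],[0,0.26,0],0.4],[[0,0,0],[0,0.39,0],0.4],[[0,0,0],[0,0.52,0],0.4],[[0,0,0],[0,0.64,0],0.4],[[0,0,0],[0,0.64,0],0.4],[[0,0,0],[0,0.64,0],0.4]]'
python3 - <<'E'
from h import *
s=telemetry.sense(); print(s['joint_pos'],toolT(s)[:3,:3])
shot('side','d14.png'); shot('scene','s14.png'); shot('wrist','w14.png')
a=cv2.imread('pics/d14.png'); b=cv2.imread('pics/s14.png')
cv2.imwrite('pics/d14c.png',cv2.resize(a[60:360,150:450],None,fx=2,fy=2)); cv2.imwrite('pics/s14c.png',cv2.resize(b[0:280,180:480],None,fx=2,fy=2))
E
```

```text
time: 13.7
tool_pos: [492.4, 260.9, 226.7]
tcp_rot: [-179.0, -76.5, 103.8]
ft_force: [-0.5, -0.1, -0.5]
finger_gap: 61.5
[-12.06  23.54  98.7   63.54 104.35 -38.62] [[-0.06  0.97 -0.25]
 [ 0.23  0.26  0.94]
 [ 0.97 -0.   -0.23]]
```

View pics/d14c.png

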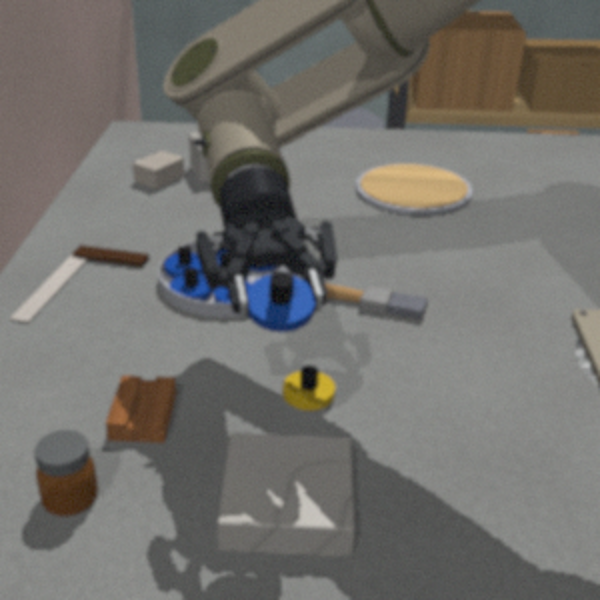

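View pics/s14c.png

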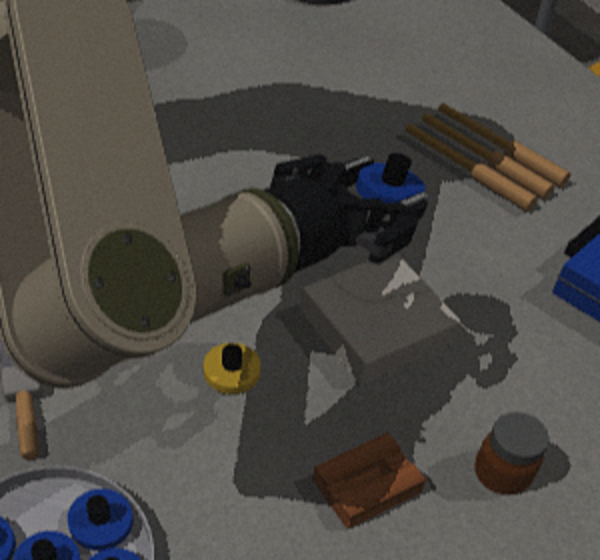

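View pics/w14.png

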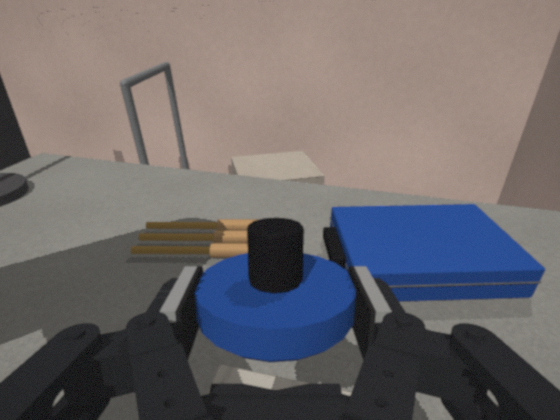

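The pad is level apart from about 13°, with its hub up and held at both rims. The arm is clear of the yellow pad. I'll lower it vertically towards the slab.

```bash
python3 -m inch '[[[-3,0,0.7],[0,0,0],0.4],[[-6.5,0,1.55],[0,0,0],0.4],[[-10,0,2.4],[0,0,0],0.4],[[-12.6,0,3],[0,0,0],0.4],[[-12.6,0,3],[0,0,0],0.4],[[-12.6,0,3],[0,0,0],0.4]]'
python3 - <<'E'
from h import *
s=telemetry.sense(); print(s['joint_pos'],toolT(s)[:3,:3])
shot('side','d15.png'); shot('scene','s15.png')
a=cv2.imread('pics/d15.png'); b=cv2.imread('pics/s15.png')
cv2.imwrite('pics/d15c.png',cv2.resize(a[100:360,150:450],None,fx=2,fy=2)); cv2.imwrite('pics/s15c.png',cv2.resize(b[0:280,180:480],None,fx=2,fy=2))
E
```

```text
time: 14.45
tool_pos: [493.1, 261.2, 99.8]
tcp_rot: [179.7, -76.7, 105.1]
ft_force: [0.3, 0.1, -1.0]
finger_gap: 61.1
[-12.06  37.93  95.97  61.58  99.03 -49.45] [[-0.06  0.97 -0.25]
 [ 0.22  0.25  0.94]
 [ 0.97  0.   -0.23]]
```

View pics/d15c.png

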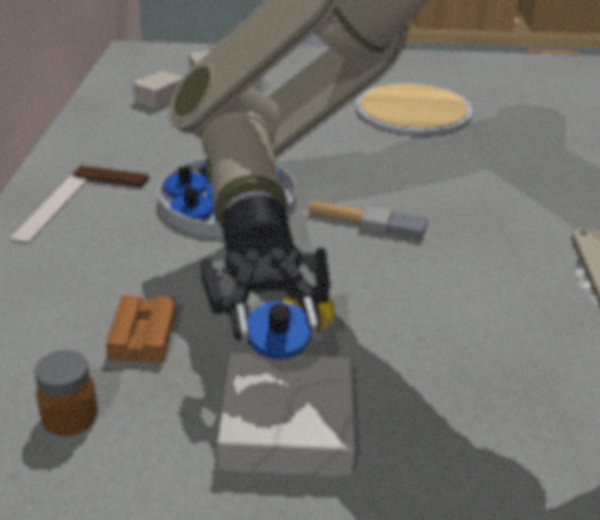

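View pics/s15c.png

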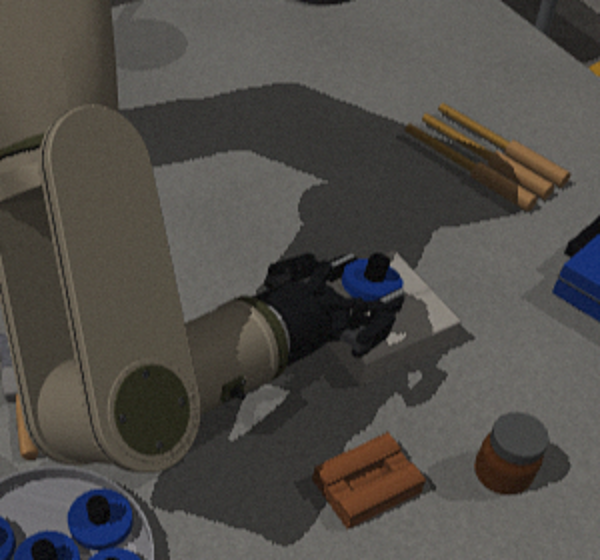

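Clear of the yellow pad and the tin; only the last few centimetres remain.

```bash
python3 -m inch '[[[-1.5,0,0.35],[0,0,0],0.4],[[-3,0,0.7],[0,0,0],0.4],[[-3.7,0,0.88],[0,0,0],0.4],[[-3.7,0,0.88],[0,0,0],0.4],[[-3.7,0,0.88],[0,0,0],0.4]]';python3 -m inch '[[[-0.2,0,0.05],[0,0,0],0.4],[[-0.2,0,0.05],[0,0,0],0.4]]'; python3 -m inch '[[[-0.2,0,0.05],[0,0,0],0.4],[[-0.2,0,0.05],[0,0,0],0.4]]'
```

```text
time: 15.05
tool_pos: [493.0, 261.0, 61.3]
tcp_rot: [179.7, -76.8, 105.1]
ft_force: [-0.9, 0.0, -0.5]
finger_gap: 60.9
time: 15.25
tool_pos: [492.7, 261.0, 58.6]
tcp_rot: [179.8, -76.8, 104.9]
ft_force: [-0.8, 0.1, -1.3]
finger_gap: 60.9
time: 15.45
tool_pos: [492.3, 261.1, 56.0]
tcp_rot: [-179.9, -76.8, 104.7]
ft_force: [-0.4, -0.3, -0.8]
finger_gap: 61.1
```

```bash
python3 -m inch '[[[-0.15,0,0.04],[0,0,0],0.4],[[-0.15,0,0.04],[0,0,0],0.4]]'; python3 -m inch '[[[-0.15,0,0.04],[0,0,0],0.4],[[-0.15,0,0.04],[0,0,0],0.4]]'
python3 - <<'E'
from h import *
shot('side','d16.png');shot('wrist','w16.png')
a=cv2.imread('pics/d16.png'); cv2.imwrite('pics/d16c.png',cv2.resize(a[180:360,200:400],None,fx=4,fy=3.3,interpolation=cv2.INTER_CUBIC))
E
```

```text
time: 15.65
tool_pos: [492.4, 261.2, 54.6]
tcp_rot: [180.0, -76.8, 104.7]
ft_force: [0.3, -0.5, 0.7]
finger_gap: 61.5
time: 15.85
tool_pos: [492.6, 261.1, 53.9]
tcp_rot: [179.8, -76.9, 104.9]
ft_force: [-0.8, -3.3, 5.6]
finger_gap: 61.5
```

View pics/d16c.png

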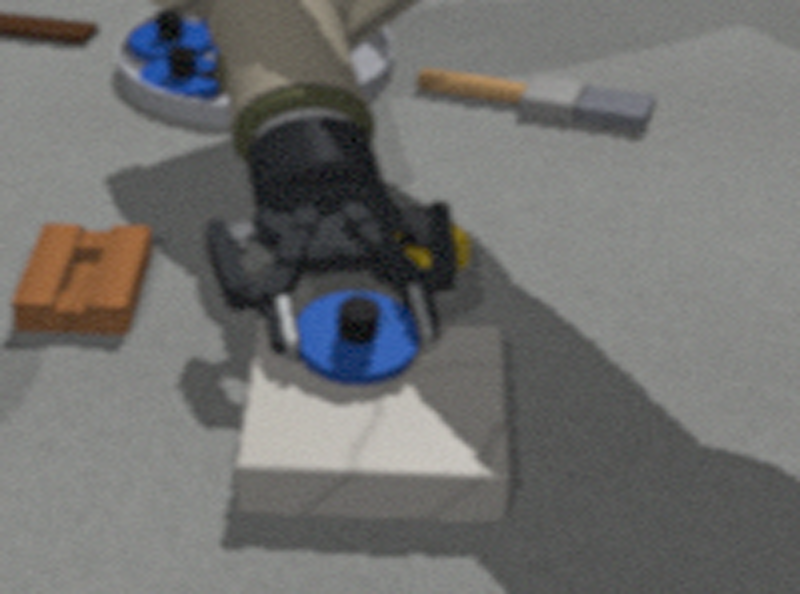

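View pics/w16.png

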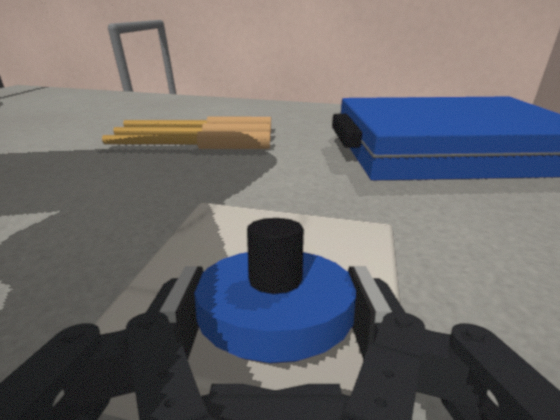

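The far rim touches the slab (5.6 N) and the whole pad is over the slab. Opening the jaws.

```bash
python3 -m inch '[[[0.05,0,0],[0,0,0],0.6],[[0.05,0,0],[0,0,0],0.9],[[0.05,0,0],[0,0,0],1],[[0.05,0,0],[0,0,0],1],[[0.05,0,0],[0,0,0],1],[[0.05,0,0],[0,0,0],1]]'
python3 - <<'E'
from h import *
shot('side','d17.png');shot('wrist','w17.png')
a=cv2.imread('pics/d17.png'); cv2.imwrite('pics/d17c.png',cv2.resize(a[180:360,200:400],None,fx=4,fy=3.3,interpolation=cv2.INTER_CUBIC))
E
```

```text
time: 16.55
tool_pos: [492.3, 261.4, 53.4]
tcp_rot: [-180.0, -76.8, 104.7]
ft_force: [-0.2, -0.1, 0.1]
finger_gap: 85.5
```

View pics/d17c.png

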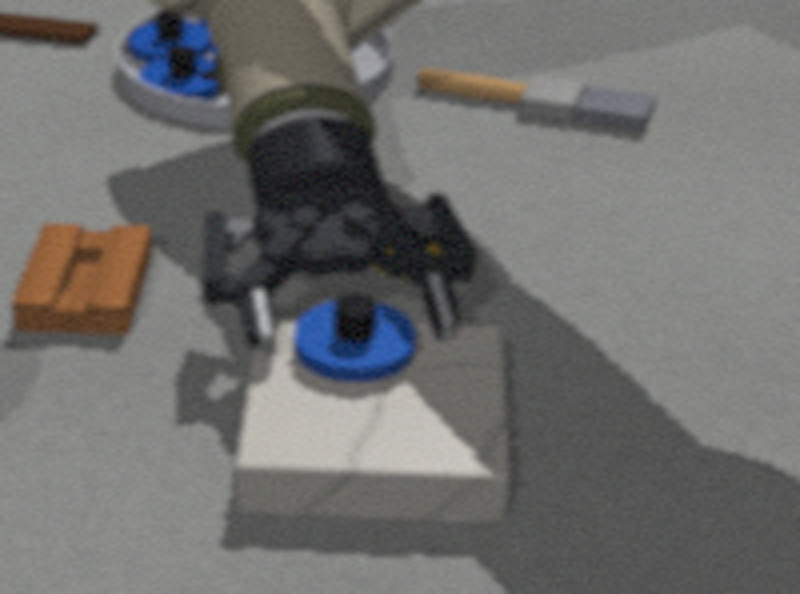

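View pics/w17.png

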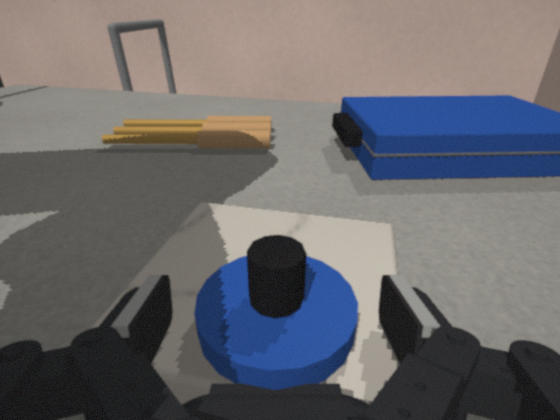

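The pad lies flat on the slab, hub up, with both fingers clear of it. Next I'll back straight up, then un-tilt.

```bash
python3 -m inch '[[[1,0,-0.3],[0,0,0],1],[[3,0,-0.8],[0,0,0],1],[[6,0,-1.5],[0,0,0],1],[[10,0,-2.4],[0,0,0],1],[[14.5,0,-3.5],[0,0,0],1],[[17,0,-4],[0,0,0],1],[[17,0,-4],[0,0,0],1]]'
python3 -m inch '[[[0,0,0],[0,-0.13,0],1],[[0,0,0],[0,-0.26,0],1],[[0,0,0],[0,-0.39,0],1],[[0,0,0],[0,-0.52,0],1],[[0,0,0],[0,-0.65,0],1],[[0,0,0],[0,-0.78,0],1],[[0,0,0],[0,-0.91,0],1],[[0,0,0],[0,-1.04,0],1],[[0,0,0],[0,-1.17,0],1],[[0,0,0],[0,-1.3,0],1],[[0,0,0],[0,-1.34,0],1],[[0,0,0],[0,-1.34,0],1],[[0,0,0],[0,-1.34,0],1]]'
python3 - <<'E'
from h import *
im,KC,s=shot('wrist','w18.png'); print(s['tool_pos'],s['tcp_rot'],s['joint_pos'],s['time'])
discs(im,KC,54,800)
E
```

```text
time: 17.35
tool_pos: [493.9, 261.0, 233.1]
tcp_rot: [178.0, -76.6, 106.7]
ft_force: [-0.4, -0.0, -1.1]
finger_gap: 86.1
time: 18.65
tool_pos: [491.8, 261.4, 227.5]
tcp_rot: [-179.9, -0.1, 104.8]
ft_force: [0.3, -0.3, -0.2]
finger_gap: 85.8
[491.78 261.4  227.51] [-179.92   -0.07  104.77] [22.67  1.28 93.32  0.08 85.47  7.89] 18.65
disc [276.24 199.71] [70.01 70.44] [493.08 256.07  54.  ]
```

View pics/w18.png

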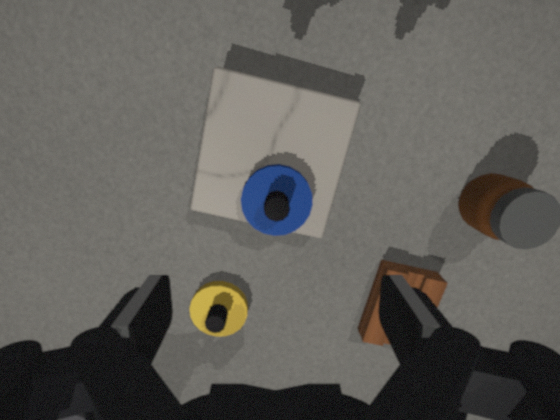

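The pad is at (276,200) in the image, or (493,256) in world coordinates, flat near the slab's edge. The yellow pad hasn't moved. Moving in for the hub grasp.

```bash
python3 - <<'E'
from h import *
go([493,256,150],104.8)
E
python3 -m inch '[[[-0.5,-0.25,3],[0,0,0],1],[[-0.5,-0.25,6.5],[0,0,0],0.7],[[-0.5,-0.25,7.6],[0,0,0],0.6],[[-0.5,-0.25,7.6],[0,0,0],0.6],[[-0.5,-0.25,7.6],[0,0,0],0.6]]' 40
python3 - <<'E'
from h import *
im,KC,s=shot('wrist','w19.png'); print(s['tool_pos'],s['tcp_rot'])
p=discs(im,KC,54,800)
go([p[0][0],p[0][1],72])
E
```

```text
shift cm [-0.51 -0.02  7.75] dist mm 77.7
turn [-0. -0. -0.]
time: 19.2
tool_pos: [491.9, 255.6, 153.3]
tcp_rot: [179.9, -0.0, 104.7]
ft_force: [0.5, 0.0, 0.5]
finger_gap: 51.0
[491.9  255.58 153.33] [179.95  -0.03 104.67]
disc [278.12 218.61] [90.9  91.89] [492.99 256.33  54.  ]
shift cm [0.02 0.05 8.21] dist mm 82.1
```

View pics/w19.png

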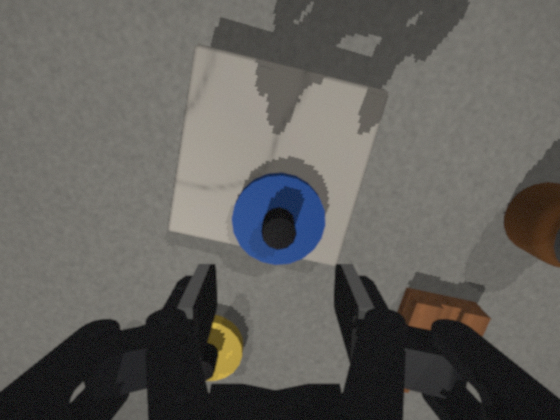

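```bash
python3 -m inch '[[[0,0.1,3],[0,0,0],0.6],[[0,0.1,6],[0,0,0],0.5],[[0,0.1,7.8],[0,0,0],0.5],[[0,0.1,8.1],[0,0,0],0.5],[[0,0.1,8.1],[0,0,0],0.5]]'
python3 - <<'E'
from h import *
im,KC,s=shot('wrist','w20.png'); print(s['tool_pos'],s['tcp_rot'],s['ft_force'])
E
```

```text
time: 19.75
tool_pos: [492.9, 256.4, 72.4]
tcp_rot: [179.9, -0.0, 104.7]
ft_force: [0.4, -0.1, 1.0]
finger_gap: 42.4
[492.88 256.38  72.37] [179.93  -0.02 104.73] [ 0.39 -0.11  0.98]
```

View pics/w20.png

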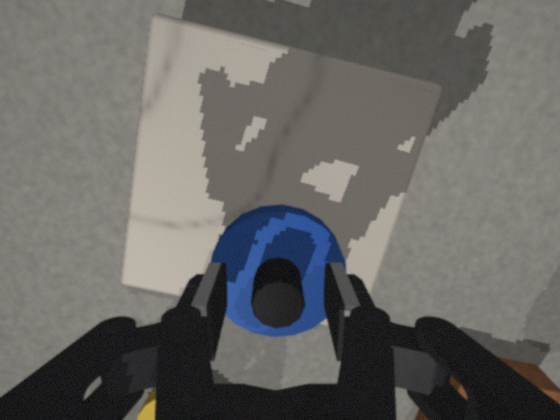

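The hub is centred between the fingers at (277,293). Gripping and lifting.

```bash
python3 -m inch '[[[0,0,0],[0,0,0],0],[[0,0,0],[0,0,0],0],[[0,0,0],[0,0,0],0],[[0,0,0],[0,0,0],0],[[0,0,0],[0,0,0],0],[[0,0,-1],[0,0,0],0],[[0,0,-4],[0,0,0],0],[[0,0,-8],[0,0,0],0],[[0,0,-8],[0,0,0],0],[[0,0,-8],[0,0,0],0]]' 60
python3 - <<'E'
from h import *
go([534.7,-147.7,140],0)
E
```

```text
time: 20.8
tool_pos: [493.4, 256.5, 153.5]
tcp_rot: [179.8, -0.0, 104.7]
ft_force: [-0.2, -0.9, -1.8]
finger_gap: 19.5
shift cm [-40.15  -6.28   1.31] dist mm 406.6
turn [ 0.   -0.    1.83]
```

```bash
python3 -m inch '[[[-3,-0.5,0],[0,0,0.14],0],[[-6,-1,0],[0,0,0.28],0],[[-9.5,-1.5,0],[0,0,0.42],0],[[-13,-2,0],[0,0,0.56],0],[[-16.5,-2.6,0],[0,0,0.7],0],[[-20,-3.1,0],[0,0,0.84],0],[[-23.5,-3.7,0],[0,0,0.98],0],[[-27,-4.2,0],[0,0,1.12],0],[[-30,-4.7,0],[0,0,1.26],0],[[-33,-5.2,0],[0,0,1.4],0],[[-36,-5.6,0],[0,0,1.54],0],[[-38.5,-6,0],[0,0,1.68],0],[[-40.1,-6.3,0],[0,0,1.83],0],[[-40.1,-6.3,0],[0,0,1.83],0],[[-40.1,-6.3,0],[0,0,1.83],0]]'
python3 -m inch '[[[0,0,0],[0,0,0],0]]'
python3 - <<'E'
from h import *
im,KC,s=shot('wrist','w21.png'); print(s['tool_pos'],s['tcp_rot'])
tin(im,KC,(600,-163)); discs(im,KC,17,800)
E
```

```text
time: 22.3
tool_pos: [532.3, -147.4, 149.9]
tcp_rot: [-179.9, 0.1, 0.0]
ft_force: [-0.9, 0.6, -1.5]
finger_gap: 19.4
time: 22.4
tool_pos: [532.7, -146.8, 150.4]
tcp_rot: [-180.0, 0.1, 0.1]
ft_force: [-0.5, 0.2, -1.5]
finger_gap: 19.7
[ 532.67 -146.79  150.42] [-179.95    0.07    0.07]
tin [ 599.27 -162.88  103.19] 67 0.2316484065931803
disc [275.06 272.04] [133.82 134.15] [ 474.74 -146.74   17.  ]
disc [362.56 175.92] [82.83 85.98] [ 554.84 -212.76   17.  ]
disc [209.47 140.8 ] [85.22 89.02] [580.8  -98.43  17.  ]
disc [297.74 110.99] [88.61 91.55] [ 601.92 -162.85   17.  ]
disc [391.65  81.53] [89.77 99.78] [ 621.84 -228.23   17.  ]
disc [322.54   7.94] [ 94.54 105.8 ] [ 667.59 -177.98   17.  ]
disc [224.66  40.02] [ 93.52 103.29] [ 648.18 -112.3    17.  ]
```

View pics/w21.png

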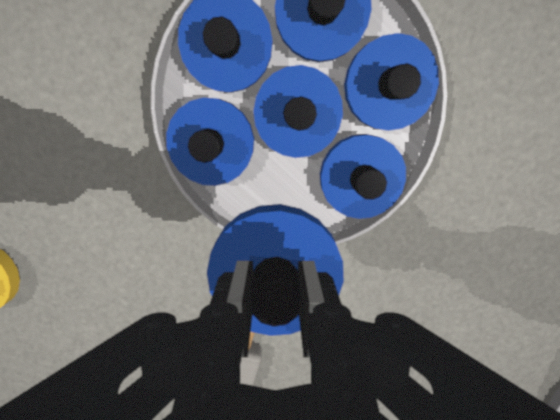

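The free place is clear and the neighbours haven't moved. By the earlier hand offset, the TCP goal is about (537.4,-148.3). Lowering to just above it.

```bash
python3 -m inch '[[[0.3,0.1,3],[0,0,0],0],[[0.45,0.15,6],[0,0,0],0],[[0.45,0.15,9],[0,0,0],0],[[0.45,0.15,9.4],[0,0,0],0],[[0.45,0.15,9.4],[0,0,0],0],[[0.45,0.15,9.4],[0,0,0],0]]'
python3 - <<'E'
from h import *
im,KC,s=shot('wrist','w22.png'); print(s['tool_pos'],s['tcp_rot'],s['ft_force'])
discs(im,KC,s['tool_pos'][2]-18)
E
```

```text
time: 23.05
tool_pos: [538.8, -149.3, 59.0]
tcp_rot: [180.0, -0.1, -0.1]
ft_force: [-0.4, 0.0, 0.1]
finger_gap: 19.8
[ 538.83 -149.35   58.97] [179.95  -0.13  -0.07] [-0.44  0.02  0.07]
disc [274.98 271.85] [134.32 135.04] [ 538.28 -149.41   40.97]
disc [397.76 220.21] [119.59 128.11] [ 563.34 -203.81   40.97]
disc [171.87 170.89] [125.41 134.37] [ 585.48 -105.65   40.97]
disc [303.24 126.66] [133.94 137.81] [ 603.7  -161.08   40.97]
disc [446.    81.82] [135.96 156.64] [ 620.91 -217.24   40.97]
disc [343.52 -29.23] [143.67 166.63] [ 659.04 -174.58   40.97]
disc [189.68  19.87] [143.4  161.67] [ 643.03 -117.29   40.97]
```

View pics/w22.png

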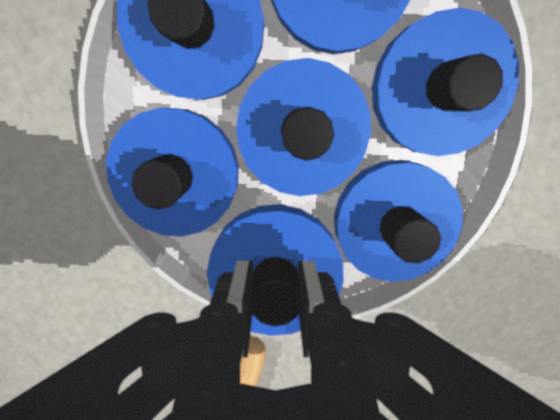

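```bash
python3 -m inch '[[[-0.2,-0.1,0],[0,0,0],0],[[-0.2,-0.1,0.7],[0,0,0],0],[[-0.2,-0.1,1.2],[0,0,0],0],[[-0.2,-0.1,1.2],[0,0,0],0]]'
python3 - <<'E'
from h import *
im,KC,s=shot('wrist','w23.png'); print(s['tool_pos'],s['tcp_rot'],s['ft_force'])
discs(im,KC,s['tool_pos'][2]-18); print(17);discs(im,KC,17)
E
```

```text
time: 23.5
tool_pos: [535.2, -148.2, 44.3]
tcp_rot: [-180.0, 0.0, -0.1]
ft_force: [0.4, 0.8, -1.3]
finger_gap: 19.8
[ 535.21 -148.16   44.25] [-179.98    0.04   -0.13] [ 0.43  0.84 -1.35]
disc [274.65 271.91] [134.15 135.38] [ 534.58 -148.05   26.25]
disc [411.41 221.96] [130.06 141.01] [ 558.84 -208.7    26.25]
disc [164.57 168.3 ] [137.44 148.06] [ 582.99 -101.52   26.25]
disc [308.78 119.32] [147.53 152.6 ] [ 602.93 -162.12   26.25]
disc [466.44  69.65] [149.79 175.97] [ 621.61 -223.35   26.25]
disc [358.86 -79.7 ] [176.06 240.14] [ 670.56 -177.99   26.25]
disc [183.17   2.49] [157.66 178.67] [ 645.15 -114.24   26.25]
17
disc [274.65 271.91] [134.15 135.38] [ 530.   -148.01   17.  ]
disc [411.41 221.96] [130.06 141.01] [ 555.76 -212.43   17.  ]
disc [164.57 168.3 ] [137.44 148.06] [581.41 -98.61  17.  ]
disc [308.78 119.32] [147.53 152.6 ] [ 602.59 -162.96   17.  ]
disc [466.44  69.65] [149.79 175.97] [ 622.42 -227.99   17.  ]
disc [358.86 -79.7 ] [176.06 240.14] [ 674.41 -179.82   17.  ]
disc [183.17   2.49] [157.66 178.67] [ 647.43 -112.11   17.  ]
```

View pics/w23.png

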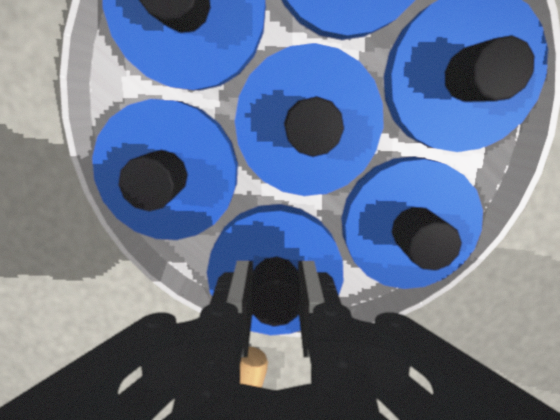

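```bash
python3 -m inch '[[[0.15,0,0],[0,0,0],0],[[0.15,0,0.3],[0,0,0],0],[[0.15,0,0.5],[0,0,0],0],[[0.15,0,0.5],[0,0,0],0]]';python3 -m inch '[[[0,0,0.1],[0,0,0],0],[[0,0,0.15],[0,0,0],0],[[0,0,0.15],[0,0,0],0]]'; python3 -m inch '[[[0,0,0.1],[0,0,0],0],[[0,0,0.15],[0,0,0],0],[[0,0,0.15],[0,0,0],0]]'
```

```text
time: 23.95
tool_pos: [536.8, -148.2, 39.6]
tcp_rot: [-180.0, 0.0, -0.1]
ft_force: [-0.1, 0.1, -1.6]
finger_gap: 19.8
time: 24.25
tool_pos: [537.1, -148.3, 38.6]
tcp_rot: [-180.0, 0.0, -0.1]
ft_force: [0.7, -0.9, -0.4]
finger_gap: 19.6
time: 24.55
tool_pos: [537.1, -148.3, 37.1]
tcp_rot: [-180.0, 0.0, -0.1]
ft_force: [0.1, 0.2, -0.7]
finger_gap: 20.1
```

```bash
python3 -m inch '[[[0,0,0.1],[0,0,0],0],[[0,0,0.1],[0,0,0],0]]';python3 -m inch '[[[0,0,0.1],[0,0,0],0],[[0,0,0.1],[0,0,0],0]]'
python3 - <<'E'
from h import *
im,KC,s=shot('wrist','w24.png'); print(s['tool_pos'],s['ft_force'],s['wrist_torque'])
E
```

```text
time: 24.75
tool_pos: [537.3, -148.3, 36.5]
tcp_rot: [180.0, -0.0, -0.1]
ft_force: [-1.7, 1.0, 3.7]
finger_gap: 19.4
time: 24.95
tool_pos: [537.3, -148.3, 36.4]
tcp_rot: [-180.0, 0.0, -0.1]
ft_force: [-7.0, 2.7, 12.7]
finger_gap: 19.8
[ 537.31 -148.26   36.44] [-6.96  2.7  12.72] [ 0.35  1.18 -0.03]
```

View pics/w24.png

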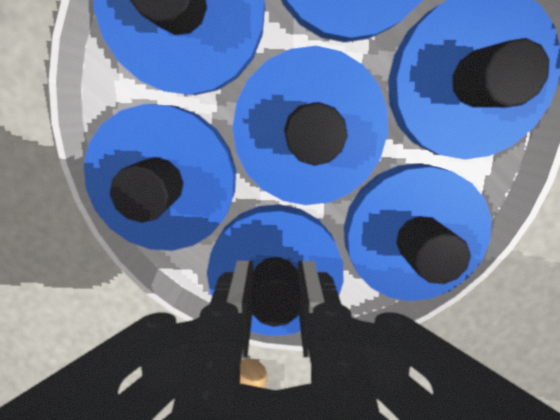

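The pad touched down at the same height as the first one (36.4), with visible gaps to all its neighbours. I'll ease off, open, and retreat straight up.

```bash
python3 -m inch '[[[0,0,-0.15],[0,0,0],0],[[0,0,-0.18],[0,0,0],0],[[0,0,-0.18],[0,0,0],0.4],[[0,0,-0.18],[0,0,0],0.45],[[0,0,-0.18],[0,0,0],0.45],[[0,0,-0.18],[0,0,0],0.45]]';python3 -m inch '[[[0,0,-2],[0,0,0],0.45],[[0,0,-6],[0,0,0],0.45],[[0,0,-11],[0,0,0],0.45],[[0,0,-16],[0,0,0],0.6],[[0,0,-18],[0,0,0],0.8],[[0,0,-18],[0,0,0],0.8]]'
python3 - <<'E'
from h import *
im,KC,s=shot('wrist','w25.png'); print(s['tool_pos'],s['tcp_rot'],s['time'],s['ft_force'])
t=tin(im,KC,(600,-163)); 
for p in discs(im,KC,17,800): print(np.hypot(*(p-t)))
shot('side','d25.png'); shot('scene','s25.png')
a=cv2.imread('pics/d25.png'); cv2.imwrite('pics/d25c.png',cv2.resize(a[120:290,190:390],None,fx=4,fy=3.5,interpolation=cv2.INTER_CUBIC))
E
```

```text
time: 25.6
tool_pos: [537.1, -148.3, 36.9]
tcp_rot: [-180.0, 0.0, -0.1]
ft_force: [-0.2, -0.2, -0.2]
finger_gap: 38.5
time: 26.2
tool_pos: [539.7, -149.2, 222.3]
tcp_rot: [179.8, -0.5, -0.1]
ft_force: [0.3, -1.0, 0.2]
finger_gap: 68.0
[ 539.65 -149.23  222.29] [179.82  -0.47  -0.12] 26.2 [ 0.32 -1.02  0.2 ]
tin [ 599.81 -162.95  103.27] 73 0.2507673168682629
disc [273.22 190.66] [64.79 64.92] [ 535.23 -148.     17.  ]
disc [340.69 170.87] [65.59 67.39] [ 554.45 -212.69   17.  ]
disc [220.12 143.72] [67.   69.57] [580.36 -98.42  17.  ]
disc [288.98 120.06] [68.99 70.66] [ 601.66 -162.74   17.  ]
disc [361.54  97.2 ] [69.62 74.97] [ 621.52 -228.2    17.  ]
disc [232.33  66.14] [71.65 77.21] [ 647.84 -112.3    17.  ]
disc [307.05  40.21] [72.61 81.21] [ 668.59 -177.81   17.  ]
66.2817415964279
67.31527358294402
67.3970709747916
1.8620943778635928
68.7724213290453
69.80568213864106
70.37260462029764
```

View pics/w25.png

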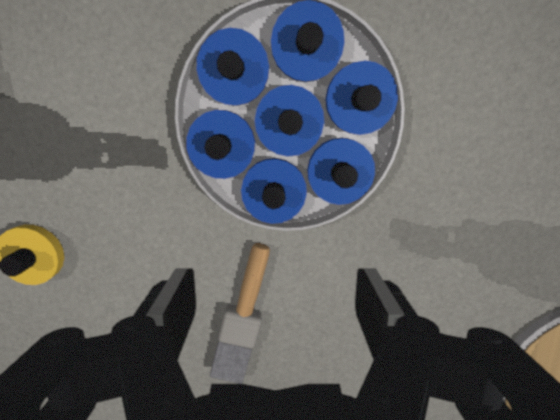

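View pics/d25c.png

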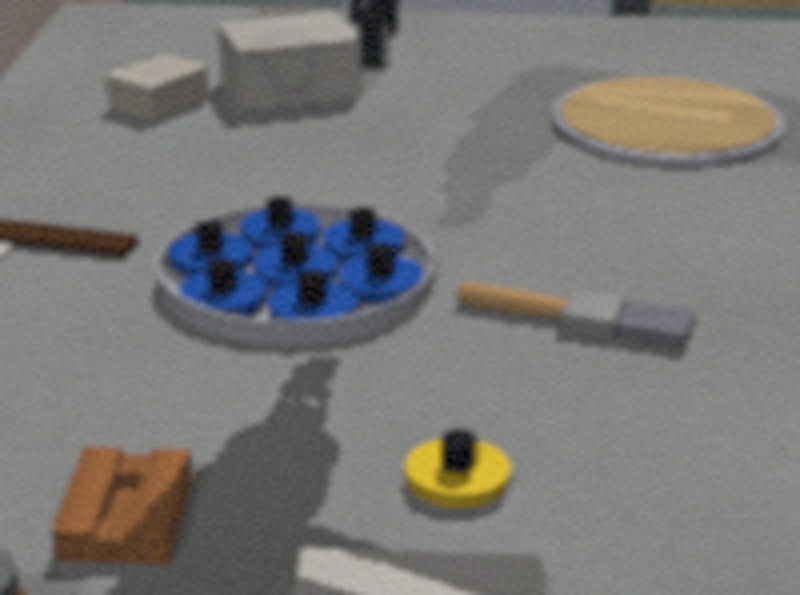

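All seven pads lie flat with their hubs upright. The brush, jar and yellow pad haven't moved, and the gripper is clear. Handing in.

```bash
python3 -m inch '[[[0,0,0],[0,0,0],0.8],[[0,0,0],[0,0,0],0.8],[[0,0,0],[0,0,0],0.8]]'; python3 -c "
from bench import r
print(r.hand_in())"
```

```text
time: 26.65
tool_pos: [536.6, -148.1, 215.7]
tcp_rot: [-180.0, 0.1, -0.1]
ft_force: [0.4, -0.3, 0.2]
finger_gap: 68.2
the job is handed in; nothing more can be done
None
```

All seven blue pads are in the tin, hub up, and I handed the job in at 26.65 s of the 72 s allowed. The hand-in gives no verdict.

- **Flat pad:** gripped by its hub and set down in the tin, then let go at floor contact.
- **Standing pad:** gripped across its diameter, lifted out of the cradle, and turned hub up. I let it go with its far rim touching the slab, tilted about 13°; it settled flat on the slab. I then picked it up by the hub and set it in the last place.

**Last checks:**
- **Positions:** the middle pad is 1.9 mm from the tin's centre and the six ring pads are 66.3–70.4 mm from it (limit 75 mm). A true 69 mm is the most the tin allows, so the upper values show about 1–2 mm of camera error.
- **Flat on the floor:** both added pads touched down at the same tool height (36.4 and 36.7 mm), about 1.5 mm above my estimate from the grasp. The wrist and side views show them level with the other five.
- **Other objects:** the last views show the yellow pad and brush standing as at the start; I did not re-measure their positions. The jar is mostly outside those views; it had not been disturbed when last fully in view, during the slab step, and nothing went near it after that.
- **Robot clear:** the gripper was open about 170 mm above the pads, with no contact force.

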